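Fit the slicing blade to the kitchen slicer and lock it

ROBOT

A 6-joint arm with a two-finger parallel gripper is mounted at the origin on the work surface. World frame = base frame: x ahead of the robot, y to its left, z up, the work surface at z = 0. Lengths are in m, angles in degrees, forces in N, time in s.
With the tool pointing down it reaches from about 0.35 to 0.775 m from the base axis. Payload 7.3 kg.
Tool frame: the origin (TCP) lies at the very end of the fingers, on their centre line; the grasp point (between the pads) lies 19 mm behind it; z points along the fingers, y is the direction in which the jaws open and shut (so a half turn about z gives the same grasp; the last joint's range is limited). The gripper opens to 92 mm and grips with 3 to 60 N. Pads are 19 mm wide; open, the fingers measure 130 mm over their backs; the gripper's body (75 mm by 190 mm) begins 47 mm behind the grasp point.
Start: joints at [-71.734, 19.595, 87.324, -0, 73.075, -8.365], TCP at [0.235, -0.469, 0.227] pointing down, gripper open.
Joint ranges: [-145.02, 145.02], [-44.19, 115.74], [2.07, 154.8], [-57.11, 237.11], [16.16, 152.29], [-177.93, 177.93]. Speed limits (degrees/s): [147.25, 147.25, 180, 180, 180, 180].

INTERFACE

Orientations are given as a 3x3 rotation matrix whose columns are the frame's x, y, z axes.
In Python, from cell import env, cams gives the robot as it stands.
- The arm moves only by the tool carry_out, never from a script. Its argument "deltas" is a list of rows, each an object of numbers: "x", "y", "z": the shift along the tool's x, y, z in cm; "ax", "ay", "az": the turn, a rotation vector about the tool's x, y, z in rad. A call has 1 to 12 rows; each row shifts and turns the commanded pose from where the row before left it, along the tool's axes as they then stand; what a row does not reach is not made up. A row lasts 1/12 s, in which the tool goes at most 41.7 mm and 7.16 degrees, less where a joint would pass 70% of its speed; a pose out of reach is approached as far as the arm can. A call is refused whole if a number of a shift passes 4.17 or a number of a turn 0.125, either way. A call with a gripper value outside its range is refused whole. "claw" is the opening in per cent of the stroke, from 0 (shut) to 100 (fully open), set as the call begins (left out, the last holds). The fingers move at their own pace and stop on an object; the grip force is fixed at half the most. Time passes only in rows, so rows that do not move let the fingers close. It gives the time, the measured TCP pose, the force and the opening at its end, in the units of the state.
- env.state(): the state, without advancing time (a new reading comes with each control period).
- cams.grab_frame(name): name is "scene" or "top"; returns (picture, depth): 400x640x3 uint8, blue, green, red; 400x640 float32, m along the optical axis (not along the pixel's ray), 0 where there is no reading.
- cams.calibration(name): a dict with "camera_matrix" (3x3 intrinsics, pixels), "distortion" ([k1, k2, p1, p2, k3] as OpenCV has them; the pictures are not rectified), "extrinsics" (4x4, takes a point from camera to world coordinates). Camera axes: x right, y down, z forward; pixel columns grow to the right and rows downward; lengths in m; the calibration is good to about 2 mm. A picture is of the moment at which its call begins. calibration takes no time and is no camera call.
- env.finish_job(): hands the job in, once; it reports no verdict.
The state is a dict: "clock": time; "qpos": joint angles; "dq": joint speeds; "joint_efforts": joint torques, N m; "tcp_pos": TCP position; "tool_rot": TCP orientation; "force": force on the tool from outside, world axes, zero at the start; "torque": the same for the moment, N m; "grip_width": finger opening in m.
Only numpy, scipy, OpenCV 4.12 (cv2) and the standard library are available. Lean on these libraries where they do the work, as an engineer would, in place of code of your own. Each camera call takes 0.05 s, during which the arm holds its last target.

TASK

Fit the plain slicing blade (the plate without comb teeth) to the slicer: take it from the drawer, lay it gently, not dropped, flat in the slicer's blade bed with the slot in its end over the locating pin, then swing the locking lever in over the end of the blade until it stops. Leave the comb blade and everything else in the drawer where it is, and let go of the slicer when you are done.

Things in the scene. Friction and masses are not known exactly. Their poses are not given: they have to be found in the camera images.
- slicing_blade: The blade to fit: flat stainless plate 130 mm long (own y), 56 mm wide (own x), 5 mm thick, about 0.2 kg, blunt square outer edges, upper face plain; a slot 10 mm wide, 25 mm deep opens in the middle of its +y end; a throat 82 x 11 mm, nearer its -x side, holds the cutting edge. Origin: centre of the underside, z up. Seated, its axes are the slicer's and its origin is at point blade_bed.
- blade_slot (a point): Point in the slicing blade's slot, level with the underside, that comes on the pin's axis when seated: blade frame x 0, y +45 mm, z 0 (the slot's blind end is at y +40, its open end at +65 mm). Axes as the blade's.
- comb_blade: The other blade, to be left alone: same plate, outline and slot, but with a comb of ten upright teeth 12 mm tall along its -x side. Origin: centre of the underside. Either blade may be the one nearer the robot.
- slicer: Kitchen slicer, fixed to the counter: clear catch box under a white frame, 340 mm long (own x, robot end -x), 170 mm wide (own y, lever side +y). Origin: on the counter under the middle of the blade bed. Flat deck 95 mm above the counter; fences 9 mm high on its long edges, only beyond 95 mm from the middle.
- blade_bed (a point): Middle of the blade bed, slicer frame x 0, y 0, z 90 mm; axes as the slicer's. A pocket 64 (x) by 137 (y) mm with ledges at both y ends, 90 mm above the counter: a seated blade is flush with the deck. Scoops before and behind its middle (52 mm wide in y, from 32 to 70 mm either way in x, 23 mm deep below the deck) take fingers that hold the blade by its long sides.
- locating_pin (a point): Foot of the single steel locating pin on the +y ledge: slicer frame x 0, y +45 mm, z 90 mm. The pin is 9 mm tall, 6 mm in diameter for its lower 5 mm, then tapers to 2.4 mm at the top. Axes as the slicer's.
- lock_lever (a joint): Angle (rad) of the locking lever, a flat aluminium bar turning about a vertical axis: 0 = open, pointing to the slicer's +y, out over its side; grows anticlockwise seen from above; 1.57 = locked at its stop, pointing to the slicer's -x along the deck, over the slot end of the blade, against a block 6 mm high. Starts between 0 and 0.5, stays where left, about 2 N at the knob moves it.
- lever_knob (a point): Point 117 mm above the counter on the axis of the lever's upright knob, a cylinder 15 mm in diameter from 103 to 129 mm above the counter, 88 mm from the lever's turning axis. The bar under it is 14 mm wide and 6 mm thick, its underside 2 mm above a seated blade.
- lever_hinge (a point): The lever's vertical turning axis, at the bar's underside: slicer frame x +45 mm, y +60 mm, z 97 mm.
- drawer: Birch plywood drawer standing on the counter, fixed: 348 (x) by 360 (y) mm, floor 9 mm thick, walls 72 mm high. Origin: centre of its underside. From +y to -y: canisters; the two blades; box, bowl, spoons, muddler. The blades lie along its y, slot end to +y, across two battens along x (78 mm apart inside), undersides 39 mm above the counter, fingers' room 35 mm beside each blade.
- canister1: Brushed aluminium screw-top canister, 66 mm in diameter, 60 mm tall. Loose in the drawer, to be left alone. Origin: centre of its underside.
- canister2: Brushed aluminium screw-top canister, 66 mm in diameter, 60 mm tall. Loose in the drawer, to be left alone. Origin: centre of its underside.
- canister3: Brushed aluminium screw-top canister, 66 mm in diameter, 60 mm tall. Loose in the drawer, to be left alone. Origin: centre of its underside.
- canister4: Brushed aluminium screw-top canister, 66 mm in diameter, 60 mm tall. Loose in the drawer, to be left alone. Origin: centre of its underside.
- acrylic_box: Clear acrylic box with its hinged lid shut, 92 x 104 x 52 mm, corks inside. Loose in the drawer, to be left alone. Origin: centre of its underside.
- pinch_bowl: Matte green ceramic pinch bowl, 74 mm across, 36 mm tall. Loose in the drawer, to be left alone. Origin: centre of its underside.
- spoon_ring: Four steel measuring spoons fanned on a wire ring, 110 mm long, 12 mm high. Loose in the drawer, to be left alone. Origin: centre of its underside.
- muddler: Beech muddler lying along x, 190 mm long, 29 mm thick. Loose in the drawer, to be left alone. Origin: centre of its underside.
Things that resemble listed ones, but are neither listed nor needed, are in the scene too. What is shaped like the slicing_blade but pink or yellow is not meant.

How it is judged:
By the outcome, as a careful person would: the job done as asked, in the order asked, and still so for the second after the job is handed in, with the robot touching nothing.
It also fails if it takes over 54 s, if anything falls off the work surface, if the arm or the gripper's body presses on something with over 40 N, if the wrist force passes 120 N, or if a joint passes its speed limit or range.

## Working session

There is one attempt and no reset: what is moved stays moved. The work goes in short steps, Python scripts to look and compute and a tool call to move; the robot and the scene stay as the last step left them, time stands still between calls to the robot, and variables do not carry over. Pictures are saved under pics/ and viewed, and the job is handed in when it is done.

Besides the shell and the picture viewer there is one more tool, called as a command line: name --argument value ..., lists and objects as JSON in quotes. carry_out: Moves the arm, as the interface text tells. Its arguments: {"type":"object","properties":{"deltas":{"type":"array","items":{"type":"object","properties":{"x":{"type":"number"},"y":{"type":"number"},"z":{"type":"number"},"ax":{"type":"number"},"ay":{"type":"number"},"az":{"type":"number"}}}},"claw":{"type":"number"}},"required":["deltas"]}

```bash
mkdir -p pics; ls
python3 - <<'E'
from cell import env,cams
import cv2,numpy as np
for n in("scene","top"):
    p,d=cams.grab_frame(n); cv2.imwrite(f"pics/{n}0.png",p); np.save(f"pics/{n}0.npy",d)
    c=cams.calibration(n); print(n,np.round(c["camera_matrix"],1).tolist(),np.round(c["distortion"],4),np.round(c["extrinsics"],4).tolist())
s=env.state(); print(s)
E
```

```text
pics
scene [[374.4, 0.0, 319.7], [0.0, 374.4, 200.7], [0.0, 0.0, 1.0]] [-0.0497  0.      0.      0.      0.    ] [[0.2227, 0.7304, -0.6457, 1.0673], [0.9748, -0.1608, 0.1543, -0.0056], [0.0089, -0.6638, -0.7478, 0.8294], [0.0, 0.0, 0.0, 1.0]]
top [[450.5, 0.0, 324.6], [0.0, 450.5, 199.7], [0.0, 0.0, 1.0]] [0.0363 0.     0.     0.     0.    ] [[-0.0039, -0.9937, 0.1118, 0.292], [-0.9999, 0.0054, 0.0134, 0.1365], [-0.014, -0.1118, -0.9936, 1.548], [0.0, 0.0, 0.0, 1.0]]
{'clock': 0.1, 'qpos': array([-7.17348412e+01,  1.96328068e+01,  8.73706479e+01,  7.60460088e-05,
        7.30751880e+01, -8.36592577e+00]), 'dq': array([ 0.06415753, -0.17268595, -0.12507207, -0.01571042, -0.04368662,
        0.03428823]), 'joint_efforts': array([ 1.84120116e-03, -4.32003701e+01, -2.44693333e+01,  7.19124824e-02,
        5.24965615e-02, -1.94714755e-05]), 'tcp_pos': array([ 0.23522935, -0.46895388,  0.22611794]), 'tool_rot': array([[ 8.93911400e-01,  4.48243488e-01, -4.28979169e-04],
       [ 4.48243649e-01, -8.93910472e-01,  1.30381531e-03],
       [ 2.00957752e-04, -1.35778256e-03, -9.99999058e-01]]), 'force': array([ 0.27857069,  0.00874493, -0.77071444]), 'torque': array([-0.01361762, -0.00102998, -0.02337985]), 'grip_width': 0.09167582989962966}
```

View pics/scene0.png

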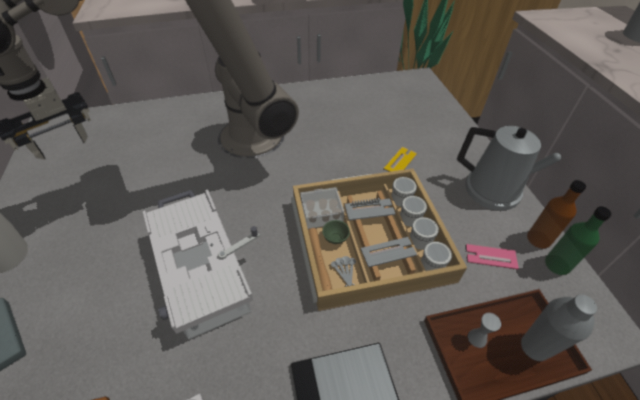

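View pics/top0.png

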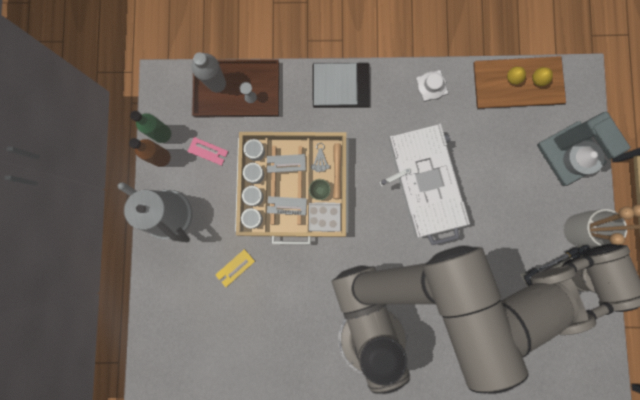

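The scene view shows the slicer around (200,260) with its lever toward (250,235). The drawer is around (380,240), with blades at (370,208) and (388,250). In the top view the blades are at (286,162) and (287,207). I'll zoom in next.

Run:
```python
import cv2,numpy as np
s=cv2.imread("pics/scene0.png");t=cv2.imread("pics/top0.png")
a=cv2.resize(t[125:245,230:350],(600,600),interpolation=cv2.INTER_CUBIC);cv2.imwrite("pics/z1.png",a)
a=cv2.resize(s[165:305,290:470],(770,599),interpolation=cv2.INTER_CUBIC);cv2.imwrite("pics/z2.png",a)
a=cv2.resize(t[120:245,375:475],(480,600),interpolation=cv2.INTER_CUBIC);cv2.imwrite("pics/z3.png",a)
```

```text
(no output)
```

View pics/z1.png

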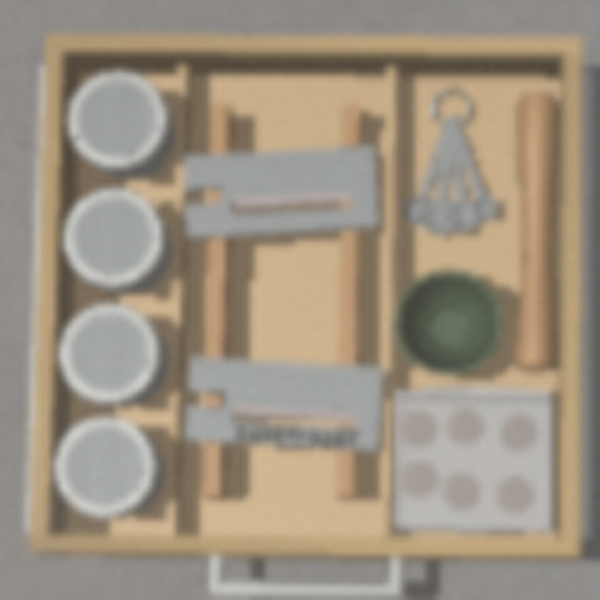

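View pics/z2.png

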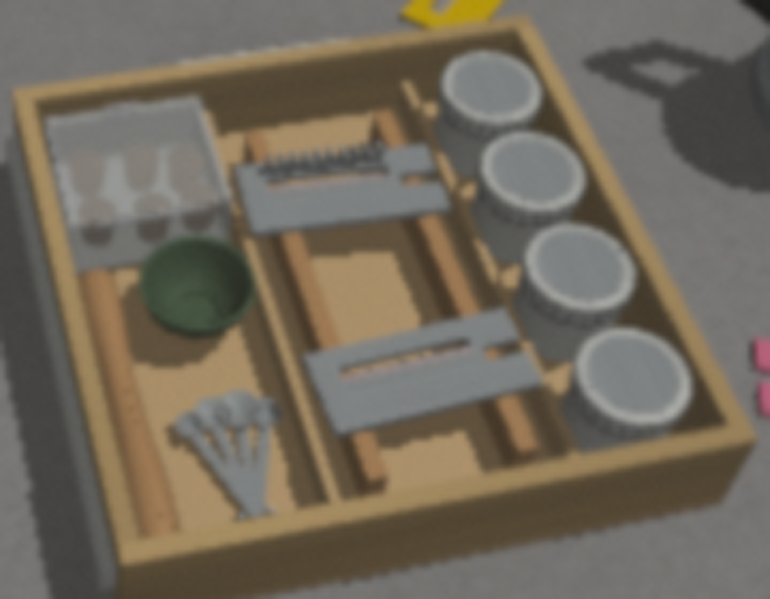

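View pics/z3.png

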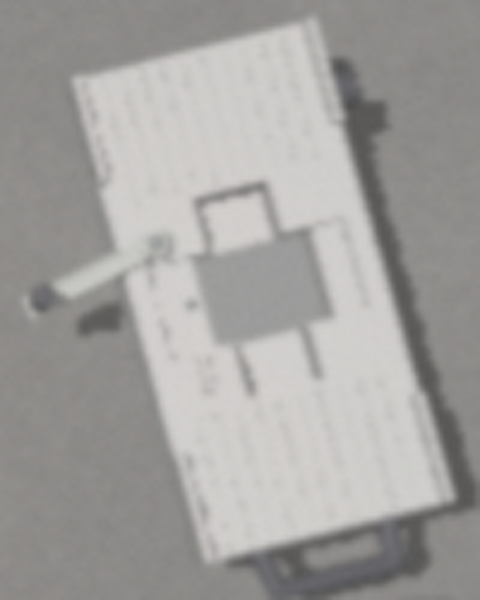

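The plain blade is the far one: no teeth, centred near (286,162) in the top view. The comb blade is the near one. Next I'll measure the blade and the slicer outline.

```bash
cat > h.py <<'E'
import cv2,numpy as np
from cell import env,cams
C={n:cams.calibration(n) for n in("scene","top")}
def ray(n,uv,z):
    c=C[n];K=np.array(c["camera_matrix"]);D=np.array(c["distortion"],float);E=np.array(c["extrinsics"])
    u=cv2.undistortPoints(np.asarray(uv,float).reshape(-1,1,2),K,D).reshape(-1,2)
    d=np.c_[u,np.ones(len(u))]@E[:3,:3].T;o=E[:3,3]
    return o+d*((z-o[2])/d[:,2])[:,None]
def proj(n,P):
    c=C[n];E=np.linalg.inv(np.array(c["extrinsics"]));
    r,_=cv2.Rodrigues(E[:3,:3]);return cv2.projectPoints(np.asarray(P,float).reshape(-1,1,3),r,E[:3,3],np.array(c["camera_matrix"]),np.array(c["distortion"],float))[0].reshape(-1,2)
def up(img,x0,y0,x1,y1,k=8):
    return cv2.resize(img[y0:y1,x0:x1],None,fx=k,fy=k,interpolation=cv2.INTER_CUBIC)
def unup(c,x0,y0,k=8): return (np.asarray(c,float).reshape(-1,2)+.5)/k-.5+[x0,y0]
def biggest(m):
    cs,_=cv2.findContours(m.astype(np.uint8),cv2.RETR_EXTERNAL,cv2.CHAIN_APPROX_NONE);return max(cs,key=cv2.contourArea)
def rect(P):
    r=cv2.minAreaRect((P[:,:2]*1000).astype(np.float32));return r
def mean(n,k=6):
    fs=[cams.grab_frame(n) for _ in range(k)];return np.mean([f[0].astype(float) for f in fs],0).astype(np.uint8)
E
python3 - <<'E'
from h import *
t=mean("top");s=mean("scene");cv2.imwrite("pics/tm.png",t);cv2.imwrite("pics/sm.png",s)
for n,img,boxes in(("top",t,{"blade":(262,148,310,178),"slicer":(382,118,475,245)}),("scene",s,{"blade":(356,232,420,270),"slicer":(135,185,260,335)})):
    for nm,(x0,y0,x1,y1) in boxes.items():
        u=up(img,x0,y0,x1,y1).astype(int)
        if nm=="blade":
            m=(u[...,2]-u[...,0]<22)&(u.mean(2)>90);z=.044
        else: m=(u.mean(2)>(165 if n=="top" else 150));z=.095
        m=m.astype(np.uint8)
        cv2.imwrite(f"pics/m_{n}_{nm}.png",cv2.resize(np.hstack([m*255,u.mean(2).astype(np.uint8)]),None,fx=.5,fy=.5))
        P=ray(n,unup(biggest(m),x0,y0),z);r=rect(P);print(n,nm,r, cv2.boxPoints(r).round(1).tolist())
E
```

```text
top blade ((587.7091674804688, 289.0986328125), (61.138671875, 133.61563110351562), 2.473721742630005) [[554.2999877929688, 354.5], [560.0999755859375, 221.0], [621.0999755859375, 223.6999969482422], [615.4000244140625, 357.20001220703125]]
top slicer ((514.7393188476562, -158.92591857910156), (342.3364562988281, 219.8624725341797), 13.643133163452148) [[322.5, -92.5], [374.29998779296875, -306.1000061035156], [707.0, -225.39999389648438], [655.0999755859375, -11.699999809265137]]
scene blade ((590.747314453125, 288.3343200683594), (60.02456283569336, 133.59852600097656), 2.9113738536834717) [[557.4000244140625, 353.5], [564.2000122070312, 220.10000610351562], [624.0999755859375, 223.10000610351562], [617.2999877929688, 356.6000061035156]]
scene slicer ((512.3744506835938, -160.44619750976562), (348.31475830078125, 216.51596069335938), 14.146796226501465) [[317.0, -98.0], [370.0, -308.0], [707.7000122070312, -222.89999389648438], [654.7999877929688, -12.899999618530273]]
```

Run:
```python
import cv2,numpy as np
f=lambda p,h:(lambda i:cv2.resize(i,(int(i.shape[1]*h/i.shape[0]),h)))(cv2.imread(p,0))
a=np.hstack([f("pics/m_top_slicer.png",290),f("pics/m_top_blade.png",120) if 0 else np.zeros((290,5),np.uint8)])
b=f("pics/m_scene_slicer.png",290);c=f("pics/m_top_blade.png",180);d=f("pics/m_scene_blade.png",150)
W=np.zeros((600,800),np.uint8);W[:290,:min(a.shape[1],400)]=a[:,:400];W[:290,400:400+min(400,b.shape[1])]=b[:,:400];
W[300:300+c.shape[0],:min(800,c.shape[1])]=c[:,:800];
W[600-110:600,:]=0;d=cv2.resize(d,None,fx=.7,fy=.7);W[490:490+d.shape[0],:d.shape[1]]=d[:110,:800]
cv2.imwrite("pics/w1.png",W)
```

```text
(no output)
```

View pics/w1.png

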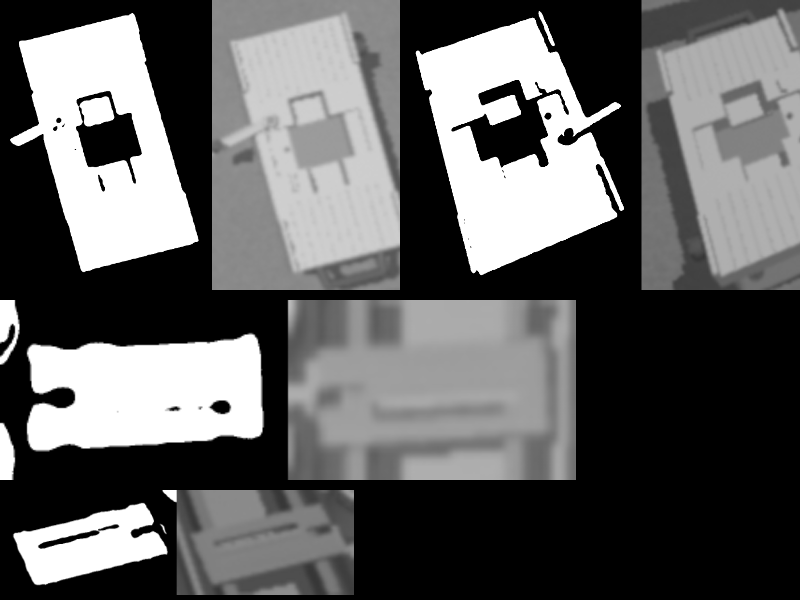

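```bash
cat > sl.py <<'E'
from h import *
def fit(n,img,thr,box,z=.095,save=None):
    x0,y0,x1,y1=box
    u=up(img,x0,y0,x1,y1).astype(int);m=(u.mean(2)>thr).astype(np.uint8)
    m=cv2.morphologyEx(m,cv2.MORPH_CLOSE,np.ones((25,25)));c=biggest(m);m[:]=0;cv2.drawContours(m,[c],-1,1,-1)
    m=cv2.morphologyEx(m,cv2.MORPH_OPEN,cv2.getStructuringElement(cv2.MORPH_ELLIPSE,(81,81)))
    P=ray(n,unup(biggest(m),x0,y0),z)[:,:2]*1000
    c0=np.array([513,-159.]);a=np.radians(14.5)
    for it in range(4):
        R=np.array([[np.cos(a),-np.sin(a)],[np.sin(a),np.cos(a)]]);Q=(P-c0)@R
        o={}
        for k,(sel) in {"+x":(Q[:,0]>150)&(abs(Q[:,1])<65),"-x":(Q[:,0]<-150)&(abs(Q[:,1])<65),"+y":(Q[:,1]>70)&(abs(Q[:,0])<88)&~((Q[:,0]>-15)&(Q[:,0]<70)),"-y":(Q[:,1]<-70)&(abs(Q[:,0])<88)}.items():
            q=Q[sel]
            i=1 if k[1]=="x" else 0
            med=np.median(q[:,1-i]);q=q[abs(q[:,1-i]-med)<4]
            p=np.polyfit(q[:,i],q[:,1-i],1);o[k]=(p[1],np.degrees(np.arctan(p[0])),len(q))
        da=np.radians(np.mean([-o["+x"][1],-o["-x"][1],o["+y"][1],o["-y"][1]]))
        c0=c0+R@np.array([(o["+x"][0]+o["-x"][0])/2,(o["+y"][0]+o["-y"][0])/2]);a+=da
    print(n,thr,c0.round(2),np.degrees(a).round(2),{k:np.round(v,2).tolist() for k,v in o.items()});return c0,a
E
python3 - <<'E'
from sl import *
t=cv2.imread("pics/tm.png");s=cv2.imread("pics/sm.png")
for th in(150,165,175): fit("top",t,th,(382,118,475,245))
for th in(130,140,150): fit("scene",s,th,(135,185,260,335))
E
```

```text
return _methods._mean(a, axis=axis, dtype=dtype,
  ret = ret.dtype.type(ret / rcount)
Traceback (most recent call last):
  File "sl.py", line 16, in fit
    p=np.polyfit(q[:,i],q[:,1-i],1);o[k]=(p[1],np.degrees(np.arctan(p[0])),len(q))
TypeError: expected non-empty vector for x
```

```bash
sed -i 's/513,-159\./520,-183./' sl.py
python3 - <<'E'
from sl import *
t=cv2.imread("pics/tm.png");s=cv2.imread("pics/sm.png")
for th in(150,165,175): fit("top",t,th,(382,118,475,245))
for th in(130,140,150): fit("scene",s,th,(135,185,260,335))
E
```

```text
top 150 [ 520.21 -179.24] 13.99 {'+x': [171.17, -0.0, 307.0], '-x': [-171.17, 0.02, 315.0], '+y': [86.13, 0.01, 215.0], '-y': [-86.13, 0.0, 416.0]}
top 165 [ 519.92 -179.55] 14.01 {'+x': [169.81, -0.01, 306.0], '-x': [-169.81, 0.03, 315.0], '+y': [84.81, -0.0, 215.0], '-y': [-84.81, 0.02, 415.0]}
top 175 [ 519.81 -179.66] 14.02 {'+x': [168.95, -0.02, 307.0], '-x': [-168.95, 0.0, 315.0], '+y': [83.96, -0.01, 216.0], '-y': [-83.96, -0.01, 415.0]}
scene 130 [ 521.5  -180.42] 13.69 {'+x': [170.93, -0.26, 484.0], '-x': [-170.93, 0.33, 396.0], '+y': [85.4, -0.21, 214.0], '-y': [-85.4, 0.28, 475.0]}
scene 140 [ 521.72 -180.57] 13.76 {'+x': [170.04, -0.22, 483.0], '-x': [-170.04, 0.25, 395.0], '+y': [84.78, -0.15, 212.0], '-y': [-84.78, 0.18, 476.0]}
scene 150 [ 521.96 -180.67] 13.82 {'+x': [169.1, -0.2, 483.0], '-x': [-169.1, 0.23, 396.0], '+y': [84.13, -0.08, 211.0], '-y': [-84.13, 0.11, 476.0]}
```

Run:
```python
from sl import *
t=cv2.imread("pics/tm.png");s=cv2.imread("pics/sm.png")
for n,img,c,a,b,hg in(("top",t,(519.9,-179.6),14.0,(395,140,460,210),165),("scene",s,(521.7,-180.5),13.8,(160,215,240,285),140)):
    a=np.radians(a);R=np.array([[np.cos(a),-np.sin(a)],[np.sin(a),np.cos(a)]])
    # expected places
    def W(x,y,z): return np.r_[R@[x/1000,y/1000]+np.array(c)/1000,z]
    print(n,"pin top",proj(n,W(0,45,.099)),"hinge",proj(n,W(45,60,.103)))
    u=up(img,*b);
    for k,(p,col) in enumerate([(W(0,45,.09),(0,0,255)),(W(0,45,.099),(0,0,255)),(W(45,60,.103),(0,255,0))]+[(W(x,y,.095),(255,0,0)) for x in(-32,32) for y in(-68.5,68.5)]+[(W(x,y,.095),(255,0,255)) for x in(-70,70) for y in(-26,26)]):
        q=(proj(n,p)[0]-np.array(b[:2])+.5)*8-.5; cv2.circle(u,tuple(int(v) for v in q),2,col,-1)
    cv2.imwrite(f"pics/chk_{n}.png",u)
```

```text
top pin top [[414.77954442 182.66854556]] hinge [[406.79660584 170.30372779]]
scene pin top [[210.97570632 242.62075769]] hinge [[222.34014414 253.64496122]]
```

View pics/chk_top.png

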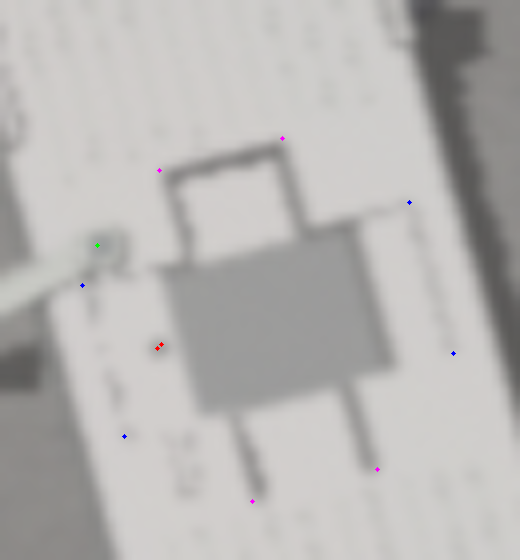

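View pics/chk_scene.png

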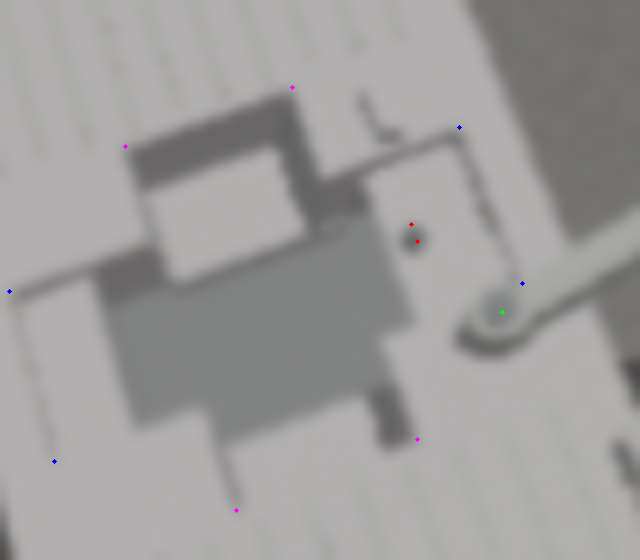

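carry_out --claw 84 --deltas '[{"z": -0.1, "az": -0.096}, {"z": -0.1, "az": -0.096}, {"az": -0.096}, {"az": -0.096}, {"az": -0.096}, {"az": -0.096}, {"az": -0.096}, {"az": -0.096}, {"az": -0.096}, {"az": -0.096}, {"az": -0.096}, {"az": -0.096}]'

```text
$.deltas[0]: bad value
```

```bash
cat > to.py <<'E'
from h import *
def to(x,y,z,yaw):
    s=env.state();R=np.array(s["tool_rot"]);p=np.array(s["tcp_pos"])
    d=R.T@(np.array([x,y,z])-p)*100
    cur=np.degrees(np.arctan2(R[1,0],R[0,0]))
    print("t",s["clock"],"p",p.round(4),"yaw",cur.round(2),"tilt",R[:2,2].round(4),"-> shift cm",d.round(2),"az",np.radians(-(yaw-cur)).round(4),"F",s["force"].round(1),"w",round(s["grip_width"],4),"q6",s["qpos"][5].round(0))
E
python3 -c "
from to import *
to(.589,.289,.12,92.7)"
```

```text
t 0.7 p [ 0.2354 -0.4693  0.2268] yaw 26.63 tilt [ 0.0001 -0.0001] -> shift cm [ 65.6  -51.94  10.67] az -1.1531 F [-0.   0.3 -0.5] w 0.0919 q6 -8.0
```

carry_out --claw 84 --deltas '[{"x": 0, "y": 0, "z": 0, "ax": 0, "ay": 0, "az": -0.096}, {"x": 0, "y": 0, "z": 0, "ax": 0, "ay": 0, "az": -0.096}, {"x": 0, "y": 0, "z": 0, "ax": 0, "ay": 0, "az": -0.096}, {"x": 0, "y": 0, "z": 0, "ax": 0, "ay": 0, "az": -0.096}, {"x": 0, "y": 0, "z": 0, "ax": 0, "ay": 0, "az": -0.096}, {"x": 0, "y": 0, "z": 0, "ax": 0, "ay": 0, "az": -0.096}, {"x": 0, "y": 0, "z": 0, "ax": 0, "ay": 0, "az": -0.096}, {"x": 0, "y": 0, "z": 0, "ax": 0, "ay": 0, "az": -0.096}, {"x": 0, "y": 0, "z": 0, "ax": 0, "ay": 0, "az": -0.096}, {"x": 0, "y": 0, "z": 0, "ax": 0, "ay": 0, "az": -0.096}, {"x": 0, "y": 0, "z": 0, "ax": 0, "ay": 0, "az": -0.096}, {"x": 0, "y": 0, "z": 0, "ax": 0, "ay": 0, "az": -0.096}]'

```text
clock: 1.7
tcp_pos: [0.2354, -0.4693, 0.2268]
tool_rot: [[-0.051, 0.999, 0.0], [0.999, 0.051, -0.0], [-0.0, 0.0, -1.0]]
force: [-0.0, 0.3, 0.5]
grip_width: 0.0774
```

```bash
python3 -c "
from to import *
to(.589,.289,.12,92.7)"
```

```text
t 1.7 p [ 0.2354 -0.4693  0.2268] yaw 92.91 tilt [ 0.0001 -0.0002] -> shift cm [73.94 39.16 10.67] az 0.0036 F [-0.   0.3  0.5] w 0.0774 q6 -75.0
```

carry_out --deltas '[{"x": 3.0, "y": 1.6, "z": 0, "ax": 0, "ay": 0, "az": 0}, {"x": 3.0, "y": 1.6, "z": 0, "ax": 0, "ay": 0, "az": 0}, {"x": 3.0, "y": 1.6, "z": 0, "ax": 0, "ay": 0, "az": 0}, {"x": 3.0, "y": 1.6, "z": 0, "ax": 0, "ay": 0, "az": 0}, {"x": 3.0, "y": 1.6, "z": 0, "ax": 0, "ay": 0, "az": 0}, {"x": 3.0, "y": 1.6, "z": 0, "ax": 0, "ay": 0, "az": 0}, {"x": 3.0, "y": 1.6, "z": 0, "ax": 0, "ay": 0, "az": 0}, {"x": 3.0, "y": 1.6, "z": 0, "ax": 0, "ay": 0, "az": 0}, {"x": 3.0, "y": 1.6, "z": 0, "ax": 0, "ay": 0, "az": 0}, {"x": 3.0, "y": 1.6, "z": 0, "ax": 0, "ay": 0, "az": 0}, {"x": 3.0, "y": 1.6, "z": 0, "ax": 0, "ay": 0, "az": 0}, {"x": 3.0, "y": 1.6, "z": 0, "ax": 0, "ay": 0, "az": 0}]'

```text
clock: 2.7
tcp_pos: [0.4111, -0.0993, 0.227]
tool_rot: [[-0.046, 0.999, 0.001], [0.999, 0.046, -0.0], [-0.0, 0.001, -1.0]]
force: [1.2, -0.3, 1.1]
grip_width: 0.0774
```

carry_out --deltas '[{"x": 3.0, "y": 1.6, "z": 0, "ax": 0, "ay": 0, "az": 0}, {"x": 3.0, "y": 1.6, "z": 0, "ax": 0, "ay": 0, "az": 0}, {"x": 3.0, "y": 1.6, "z": 0, "ax": 0, "ay": 0, "az": 0}, {"x": 3.0, "y": 1.6, "z": 0, "ax": 0, "ay": 0, "az": 0}, {"x": 3.0, "y": 1.6, "z": 0, "ax": 0, "ay": 0, "az": 0}, {"x": 3.0, "y": 1.6, "z": 0, "ax": 0, "ay": 0, "az": 0}, {"x": 3.0, "y": 1.6, "z": 0, "ax": 0, "ay": 0, "az": 0}, {"x": 3.0, "y": 1.6, "z": 0, "ax": 0, "ay": 0, "az": 0}, {"x": 3.0, "y": 1.6, "z": 0, "ax": 0, "ay": 0, "az": 0}, {"x": 3.0, "y": 1.6, "z": 0, "ax": 0, "ay": 0, "az": 0}, {"x": 3.0, "y": 1.6, "z": 0, "ax": 0, "ay": 0, "az": 0}, {"x": 0, "y": 0, "z": 0, "ax": 0, "ay": 0, "az": 0}]'

```text
clock: 3.7
tcp_pos: [0.5724, 0.242, 0.2257]
tool_rot: [[-0.05, 0.999, 0.001], [0.999, 0.05, 0.002], [0.002, 0.001, -1.0]]
force: [-1.8, -0.1, 0.1]
grip_width: 0.0773
```

```bash
python3 -c "
from to import *
to(.589,.289,.12,92.7)"
```

```text
t 3.7 p [0.5724 0.242  0.2257] yaw 92.85 tilt [0.0005 0.002 ] -> shift cm [ 4.59  1.88 10.58] az 0.0027 F [-1.8 -0.1  0.1] w 0.0773 q6 13.0
```

carry_out --deltas '[{"x": 1.6, "y": 0.7, "z": 0, "ax": 0, "ay": 0, "az": 0}, {"x": 1.6, "y": 0.7, "z": 1.0, "ax": 0, "ay": 0, "az": 0}, {"x": 1.6, "y": 0.7, "z": 2.0, "ax": 0, "ay": 0, "az": 0}, {"x": 0, "y": 0, "z": 2.5, "ax": 0, "ay": 0, "az": 0}, {"x": 0, "y": 0, "z": 2.5, "ax": 0, "ay": 0, "az": 0}, {"x": 0, "y": 0, "z": 1.5, "ax": 0, "ay": 0, "az": 0}, {"x": 0, "y": 0, "z": 0, "ax": 0, "ay": 0, "az": 0}, {"x": 0, "y": 0, "z": 0, "ax": 0, "ay": 0, "az": 0}, {"x": 0, "y": 0, "z": 0, "ax": 0, "ay": 0, "az": 0}]'

```text
clock: 4.45
tcp_pos: [0.5908, 0.2859, 0.1331]
tool_rot: [[-0.046, 0.999, 0.002], [0.999, 0.046, 0.001], [0.001, 0.002, -1.0]]
force: [-0.0, -0.8, 0.0]
grip_width: 0.0771
```

```bash
python3 -c "
from to import *
to(.589,.289,.027,92.7)
s,_=cams.grab_frame('scene');cv2.imwrite('pics/g1.png',cv2.resize(s[140:290,300:460],(640,600),interpolation=cv2.INTER_CUBIC))"
```

```text
t 4.45 p [0.5908 0.2859 0.1331] yaw 92.62 tilt [0.0021 0.0006] -> shift cm [ 0.31 -0.19 10.61] az -0.0013 F [-0.  -0.8  0. ] w 0.0771 q6 17.0
```

View pics/g1.png

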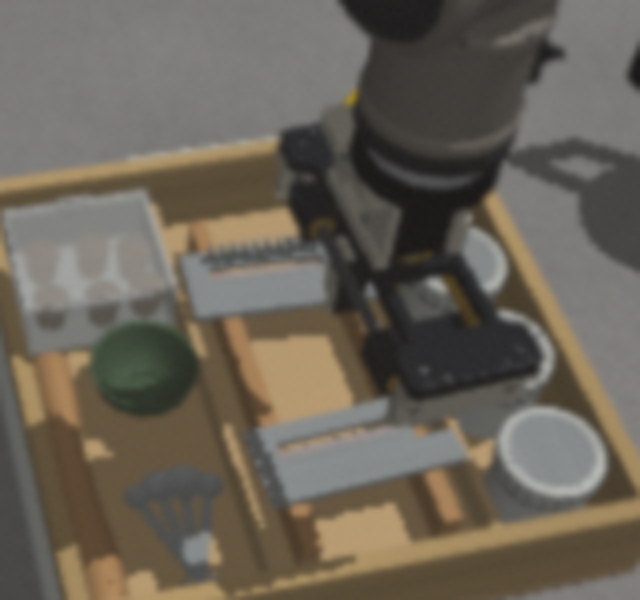

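The gripper stands over the plain blade, which is around (360,450) in the crop, with one finger on each side. I'll go down.

carry_out --deltas '[{"x": 0.3, "y": -0.1, "z": 1.0, "ax": 0, "ay": 0, "az": 0}, {"x": 0, "y": 0, "z": 1.5, "ax": 0, "ay": 0, "az": 0}, {"x": 0, "y": 0, "z": 1.6, "ax": 0, "ay": 0, "az": 0}, {"x": 0, "y": 0, "z": 1.5, "ax": 0, "ay": 0, "az": 0}, {"x": 0, "y": 0, "z": 1.5, "ax": 0, "ay": 0, "az": 0}, {"x": 0, "y": 0, "z": 1.5, "ax": 0, "ay": 0, "az": 0}, {"x": 0, "y": 0, "z": 1.0, "ax": 0, "ay": 0, "az": 0}, {"x": 0, "y": 0, "z": 0.6, "ax": 0, "ay": 0, "az": 0}, {"x": 0, "y": 0, "z": 0.2, "ax": 0, "ay": 0, "az": 0}, {"x": 0, "y": 0, "z": 0, "ax": 0, "ay": 0, "az": 0}, {"x": 0, "y": 0, "z": 0, "ax": 0, "ay": 0, "az": 0}]'

```text
clock: 5.42
tcp_pos: [0.5894, 0.2889, 0.0285]
tool_rot: [[-0.046, 0.999, 0.001], [0.999, 0.046, 0.0], [0.0, 0.001, -1.0]]
force: [-0.1, -0.2, -0.2]
grip_width: 0.077
```

```bash
python3 -c "
from to import *
to(.589,.289,.027,92.7)
s,_=cams.grab_frame('scene');cv2.imwrite('pics/g2.png',cv2.resize(s[140:290,300:460],(640,600),interpolation=cv2.INTER_CUBIC))"
```

```text
t 5.4167 p [0.5894 0.2889 0.0285] yaw 92.64 tilt [0.0014 0.0004] -> shift cm [ 0.01 -0.04  0.15] az -0.0011 F [-0.1 -0.2 -0.2] w 0.077 q6 17.0
```

View pics/g2.png

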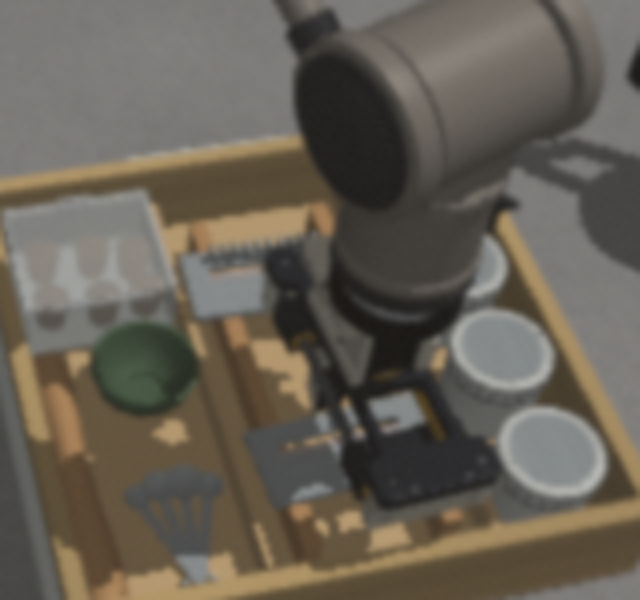

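The fingers straddle the blade without contact. I'll close the gripper.

carry_out --claw 40 --deltas '[{"x": 0, "y": 0, "z": 0.1, "ax": 0, "ay": 0, "az": 0}, {"x": 0, "y": 0, "z": 0, "ax": 0, "ay": 0, "az": 0}, {"x": 0, "y": 0, "z": 0, "ax": 0, "ay": 0, "az": 0}, {"x": 0, "y": 0, "z": 0, "ax": 0, "ay": 0, "az": 0}, {"x": 0, "y": 0, "z": 0, "ax": 0, "ay": 0, "az": 0}, {"x": 0, "y": 0, "z": 0, "ax": 0, "ay": 0, "az": 0}, {"x": 0, "y": 0, "z": 0, "ax": 0, "ay": 0, "az": 0}, {"x": 0, "y": 0, "z": 0, "ax": 0, "ay": 0, "az": 0}]'

```text
clock: 6.13
tcp_pos: [0.589, 0.2888, 0.027]
tool_rot: [[-0.046, 0.999, 0.001], [0.999, 0.046, 0.0], [0.0, 0.001, -1.0]]
force: [-0.7, -0.1, 2.4]
grip_width: 0.0557
```

carry_out --deltas '[{"x": 0, "y": 0, "z": -0.4, "ax": 0, "ay": 0, "az": 0}, {"x": 0, "y": 0, "z": -0.8, "ax": 0, "ay": 0, "az": 0}, {"x": 0, "y": 0, "z": -1.5, "ax": 0, "ay": 0, "az": 0}, {"x": 0, "y": 0, "z": -2.0, "ax": 0, "ay": 0, "az": 0}, {"x": 0, "y": 0, "z": -2.5, "ax": 0, "ay": 0, "az": 0}, {"x": 0, "y": 0, "z": -2.5, "ax": 0, "ay": 0, "az": 0}, {"x": 0, "y": 0, "z": -2.5, "ax": 0, "ay": 0, "az": 0}, {"x": 0, "y": 0, "z": -2.0, "ax": 0, "ay": 0, "az": 0}, {"x": 0, "y": 0, "z": -1.0, "ax": 0, "ay": 0, "az": 0}, {"x": 0, "y": 0, "z": 0, "ax": 0, "ay": 0, "az": 0}, {"x": 0, "y": 0, "z": 0, "ax": 0, "ay": 0, "az": 0}]'

```text
clock: 7.05
tcp_pos: [0.5886, 0.2887, 0.1783]
tool_rot: [[-0.046, 0.999, -0.0], [0.999, 0.046, -0.0], [-0.0, -0.0, -1.0]]
force: [1.1, 0.2, -2.6]
grip_width: 0.0556
```

```bash
python3 -c "
from to import *
to(.521,-.180,.18,103.95)
s,_=cams.grab_frame('scene');cv2.imwrite('pics/g3.png',cv2.resize(s[140:290,300:460],(640,600),interpolation=cv2.INTER_CUBIC))"
```

```text
t 7.05 p [0.5886 0.2887 0.1783] yaw 92.64 tilt [-0.0004 -0.0003] -> shift cm [-46.5   -8.91  -0.16] az -0.1974 F [ 1.1  0.2 -2.6] w 0.0556 q6 17.0
```

View pics/g3.png

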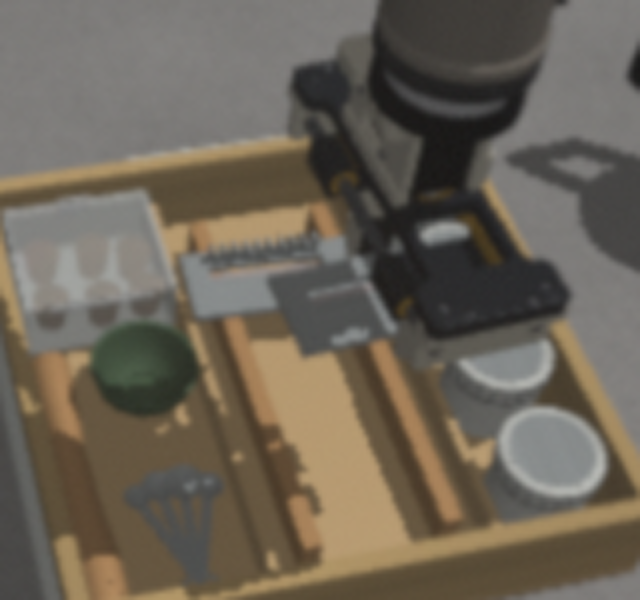

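Blade lifted level, comb blade undisturbed. I'll carry it over to the slicer.

carry_out --deltas '[{"x": -1.0, "y": -0.2, "z": 0, "ax": 0, "ay": 0, "az": 0}, {"x": -2.0, "y": -0.4, "z": 0, "ax": 0, "ay": 0, "az": 0}, {"x": -3.0, "y": -0.6, "z": 0, "ax": 0, "ay": 0, "az": 0}, {"x": -3.5, "y": -0.7, "z": 0, "ax": 0, "ay": 0, "az": 0}, {"x": -3.5, "y": -0.7, "z": 0, "ax": 0, "ay": 0, "az": 0}, {"x": -3.5, "y": -0.7, "z": 0, "ax": 0, "ay": 0, "az": 0}, {"x": -3.5, "y": -0.7, "z": 0, "ax": 0, "ay": 0, "az": 0}, {"x": -3.5, "y": -0.7, "z": 0, "ax": 0, "ay": 0, "az": 0}, {"x": -3.5, "y": -0.7, "z": 0, "ax": 0, "ay": 0, "az": 0}, {"x": -3.5, "y": -0.7, "z": 0, "ax": 0, "ay": 0, "az": 0}, {"x": -3.5, "y": -0.7, "z": 0, "ax": 0, "ay": 0, "az": 0}, {"x": -3.5, "y": -0.7, "z": 0, "ax": 0, "ay": 0, "az": 0}]'

```text
clock: 8.1
tcp_pos: [0.5295, -0.0912, 0.1774]
tool_rot: [[-0.046, 0.999, -0.002], [0.999, 0.046, 0.0], [0.001, -0.002, -1.0]]
force: [1.3, -0.1, -2.6]
grip_width: 0.0552
```

carry_out --deltas '[{"x": -3.5, "y": -0.7, "z": 0, "ax": 0, "ay": 0, "az": 0}, {"x": -3.0, "y": -0.6, "z": 0, "ax": 0, "ay": 0, "az": -0.03}, {"x": -1.5, "y": -0.3, "z": 0, "ax": 0, "ay": 0, "az": -0.05}, {"x": 0, "y": 0, "z": 0, "ax": 0, "ay": 0, "az": -0.05}, {"x": 0, "y": 0, "z": 0, "ax": 0, "ay": 0, "az": -0.05}, {"x": 0, "y": 0, "z": 0, "ax": 0, "ay": 0, "az": -0.02}, {"x": 0, "y": 0, "z": 0, "ax": 0, "ay": 0, "az": 0}, {"x": 0, "y": 0, "z": 0, "ax": 0, "ay": 0, "az": 0}, {"x": 0, "y": 0, "z": 0, "ax": 0, "ay": 0, "az": 0}]'

```text
clock: 8.85
tcp_pos: [0.5191, -0.1698, 0.1784]
tool_rot: [[-0.243, 0.97, -0.001], [0.97, 0.243, 0.0], [0.0, -0.001, -1.0]]
force: [-0.0, 0.3, -2.0]
grip_width: 0.0556
```

```bash
python3 -c "
from to import *
to(.521,-.180,.13,103.95)
s=mean('scene',4);cv2.imwrite('pics/sh.png',s);cv2.imwrite('pics/g4.png',cv2.resize(s[150:330,110:310],(660,594),interpolation=cv2.INTER_CUBIC))
t=mean('top',4);cv2.imwrite('pics/th.png',t);cv2.imwrite('pics/g5.png',cv2.resize(t[110:250,370:490],(514,600),interpolation=cv2.INTER_CUBIC))"
```

```text
t 8.85 p [ 0.5191 -0.1698  0.1784] yaw 104.06 tilt [-0.0007  0.0002] -> shift cm [-1.04 -0.06  4.84] az 0.0019 F [-0.   0.3 -2. ] w 0.0556 q6 -40.0
```

View pics/g4.png

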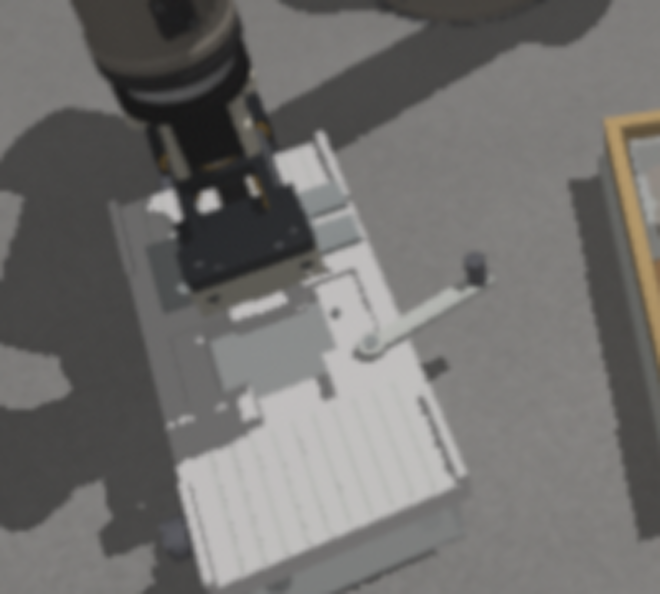

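View pics/g5.png

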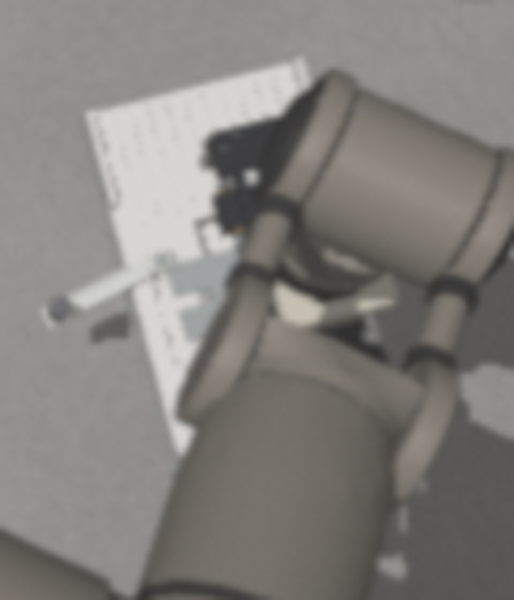

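```bash
python3 -c "
from to import *
st=env.state();p=st['tcp_pos'];R=st['tool_rot']
# blade y = tool x, blade x = tool y
def B(x,y,z=.017): return p+R[:,0]*y/1000+R[:,1]*x/1000+np.array([0,0,z])
for n,f,b in(('scene','pics/sh.png',(180,190,235,245)),('top','pics/th.png',(400,160,440,200))):
    u=up(cv2.imread(f),*b,k=10)
    for q,c in [((-28,65),(0,0,255)),((28,65),(0,0,255)),((-5,65),(0,255,0)),((5,65),(0,255,0)),((-5,40),(255,0,0)),((5,40),(255,0,0))]:
        w=(proj(n,B(*q))[0]-np.array(b[:2])+.5)*10-.5;cv2.circle(u,tuple(int(v) for v in w),3,c,-1)
    cv2.imwrite(f'pics/h_{n}.png',u)
"
```

```text
(no output)
```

View pics/h_scene.png

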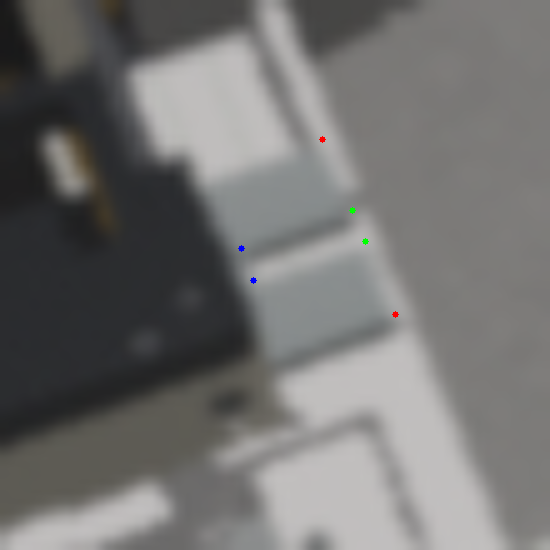

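View pics/h_top.png

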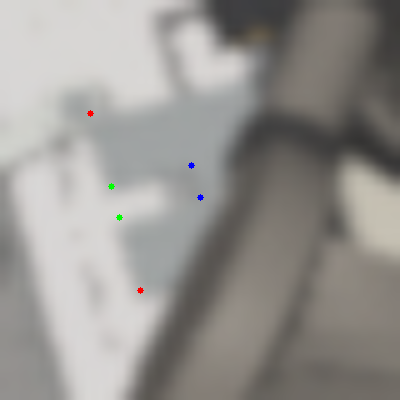

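carry_out --deltas '[{"x": -0.5, "y": 0, "z": 0.8, "ax": 0, "ay": 0, "az": 0}, {"x": -0.5, "y": -0.1, "z": 1.5, "ax": 0, "ay": 0, "az": 0}, {"x": 0, "y": 0, "z": 1.5, "ax": 0, "ay": 0, "az": 0}, {"x": 0, "y": 0, "z": 1.5, "ax": 0, "ay": 0, "az": 0}, {"x": 0, "y": 0, "z": 1.3, "ax": 0, "ay": 0, "az": 0}, {"x": 0, "y": 0, "z": 1.0, "ax": 0, "ay": 0, "az": 0}, {"x": 0, "y": 0, "z": 0.5, "ax": 0, "ay": 0, "az": 0}, {"x": 0, "y": 0, "z": 0.3, "ax": 0, "ay": 0, "az": 0}, {"x": 0, "y": 0, "z": 0, "ax": 0, "ay": 0, "az": 0}, {"x": 0, "y": 0, "z": 0, "ax": 0, "ay": 0, "az": 0}, {"x": 0, "y": 0, "z": 0, "ax": 0, "ay": 0, "az": 0}]'

```text
clock: 10.17
tcp_pos: [0.5213, -0.1802, 0.0954]
tool_rot: [[-0.244, 0.97, 0.001], [0.97, 0.244, -0.001], [-0.001, 0.001, -1.0]]
force: [-0.4, 0.4, -1.9]
grip_width: 0.0555
```

```bash
cat > ov.py <<'E'
from to import *
def ov(tag,b,zt=.017):
    to(.521,-.180,.091,103.95)
    st=env.state();p=st['tcp_pos'];R=st['tool_rot']
    def B(x,y,z=zt): return p+R[:,0]*y/1000+R[:,1]*x/1000+np.array([0,0,z])
    s=mean('scene',4);cv2.imwrite(f'pics/s_{tag}.png',s)
    u=up(s,*b,k=10)
    for q,c in [((-28,65),(0,0,255)),((28,65),(0,0,255)),((-5,65),(0,255,0)),((5,65),(0,255,0)),((-5,40),(255,0,0)),((5,40),(255,0,0))]:
        w=(proj('scene',B(*q))[0]-np.array(b[:2])+.5)*10-.5;cv2.circle(u,tuple(int(v) for v in w),2,c,-1)
    cv2.imwrite(f'pics/o_{tag}.png',u)
E
python3 -c "
from ov import *
ov('a',(185,210,240,265))"
```

```text
t 10.1667 p [ 0.5213 -0.1802  0.0954] yaw 104.1 tilt [ 0.0013 -0.0007] -> shift cm [ 0.03 -0.02  0.44] az 0.0026 F [-0.4  0.4 -1.9] w 0.0555 q6 -41.0
```

View pics/o_a.png

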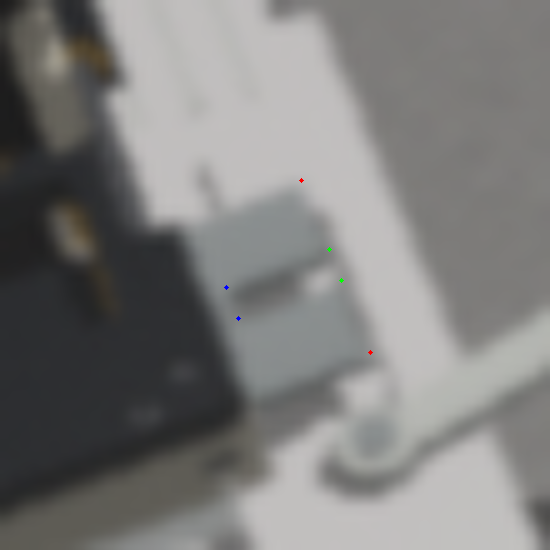

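carry_out --deltas '[{"x": 0, "y": 0, "z": 0.2, "ax": 0, "ay": 0, "az": 0}, {"x": 0, "y": 0, "z": 0.2, "ax": 0, "ay": 0, "az": 0}, {"x": 0, "y": 0, "z": 0.2, "ax": 0, "ay": 0, "az": 0}, {"x": 0, "y": 0, "z": 0.2, "ax": 0, "ay": 0, "az": 0}, {"x": 0, "y": 0, "z": 0.2, "ax": 0, "ay": 0, "az": 0}, {"x": 0, "y": 0, "z": 0, "ax": 0, "ay": 0, "az": 0}, {"x": 0, "y": 0, "z": 0, "ax": 0, "ay": 0, "az": 0}, {"x": 0, "y": 0, "z": 0, "ax": 0, "ay": 0, "az": 0}]'

```text
clock: 11.03
tcp_pos: [0.5208, -0.18, 0.0847]
tool_rot: [[-0.244, 0.97, 0.0], [0.97, 0.244, -0.0], [-0.0, 0.0, -1.0]]
force: [-0.0, -0.7, -2.2]
grip_width: 0.0552
```

```bash
python3 -c "
from ov import *
ov('b',(185,210,240,265))"
```

```text
t 11.0333 p [ 0.5208 -0.18    0.0847] yaw 104.1 tilt [ 0.0001 -0.0001] -> shift cm [-0.01  0.02 -0.63] az 0.0025 F [-0.  -0.7 -2.2] w 0.0552 q6 -41.0
```

View pics/o_b.png

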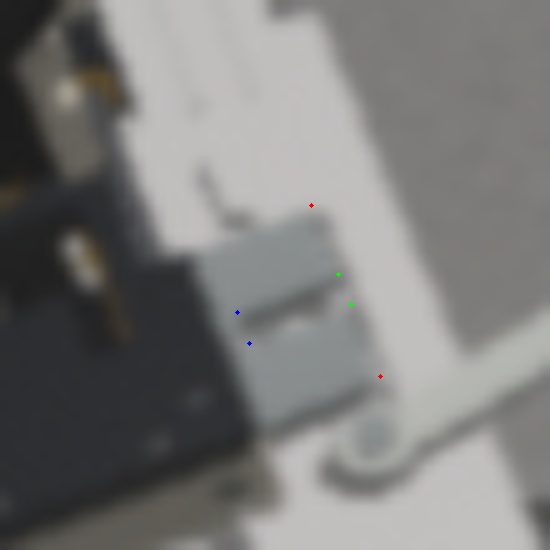

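No contact force at the pin height, so the slot is over the pin. I'll go on down gently.

carry_out --deltas '[{"x": 0, "y": 0, "z": 0.1, "ax": 0, "ay": 0, "az": 0}, {"x": 0, "y": 0, "z": 0.1, "ax": 0, "ay": 0, "az": 0}, {"x": 0, "y": 0, "z": 0.1, "ax": 0, "ay": 0, "az": 0}, {"x": 0, "y": 0, "z": 0.1, "ax": 0, "ay": 0, "az": 0}, {"x": 0, "y": 0, "z": 0, "ax": 0, "ay": 0, "az": 0}, {"x": 0, "y": 0, "z": 0, "ax": 0, "ay": 0, "az": 0}]'

```text
clock: 11.73
tcp_pos: [0.5208, -0.1799, 0.0806]
tool_rot: [[-0.244, 0.97, -0.0], [0.97, 0.244, 0.0], [0.0, -0.0, -1.0]]
force: [0.0, 1.5, -1.8]
grip_width: 0.0552
```

carry_out --deltas '[{"x": 0, "y": 0, "z": 0.06, "ax": 0, "ay": 0, "az": 0}, {"x": 0, "y": 0, "z": 0.06, "ax": 0, "ay": 0, "az": 0}, {"x": 0, "y": 0, "z": 0.05, "ax": 0, "ay": 0, "az": 0}, {"x": 0, "y": 0, "z": 0, "ax": 0, "ay": 0, "az": 0}, {"x": 0, "y": 0, "z": 0, "ax": 0, "ay": 0, "az": 0}]'

```text
clock: 12.15
tcp_pos: [0.5208, -0.18, 0.079]
tool_rot: [[-0.244, 0.97, -0.0], [0.97, 0.244, -0.0], [-0.0, -0.0, -1.0]]
force: [0.1, -0.1, -2.3]
grip_width: 0.055
```

carry_out --deltas '[{"x": 0, "y": 0, "z": 0.05, "ax": 0, "ay": 0, "az": 0}, {"x": 0, "y": 0, "z": 0.05, "ax": 0, "ay": 0, "az": 0}, {"x": 0, "y": 0, "z": 0, "ax": 0, "ay": 0, "az": 0}, {"x": 0, "y": 0, "z": 0, "ax": 0, "ay": 0, "az": 0}]'

```text
clock: 12.48
tcp_pos: [0.5208, -0.18, 0.078]
tool_rot: [[-0.243, 0.97, -0.0], [0.97, 0.243, -0.0], [-0.0, -0.0, -1.0]]
force: [-0.9, -0.6, -2.5]
grip_width: 0.0551
```

carry_out --deltas '[{"x": 0, "y": 0, "z": 0.05, "ax": 0, "ay": 0, "az": 0}, {"x": 0, "y": 0, "z": 0, "ax": 0, "ay": 0, "az": 0}, {"x": 0, "y": 0, "z": 0, "ax": 0, "ay": 0, "az": 0}]'

```text
clock: 12.73
tcp_pos: [0.5208, -0.18, 0.0779]
tool_rot: [[-0.244, 0.97, 0.0], [0.97, 0.244, -0.0], [-0.0, 0.0, -1.0]]
force: [-1.9, 0.8, 3.5]
grip_width: 0.055
```

Contact (about 6 N) came at TCP z 0.0779, which is the seated height. I'll open the gripper.

carry_out --claw 76 --deltas '[{"x": 0, "y": 0, "z": 0, "ax": 0, "ay": 0, "az": 0}, {"x": 0, "y": 0, "z": 0, "ax": 0, "ay": 0, "az": 0}, {"x": 0, "y": 0, "z": 0, "ax": 0, "ay": 0, "az": 0}, {"x": 0, "y": 0, "z": 0, "ax": 0, "ay": 0, "az": 0}, {"x": 0, "y": 0, "z": 0, "ax": 0, "ay": 0, "az": 0}, {"x": 0, "y": 0, "z": 0, "ax": 0, "ay": 0, "az": 0}]'

```text
clock: 13.23
tcp_pos: [0.5209, -0.18, 0.0774]
tool_rot: [[-0.243, 0.97, 0.0], [0.97, 0.243, -0.0], [-0.0, 0.0, -1.0]]
force: [-0.5, 0.4, -0.5]
grip_width: 0.07
```

carry_out --deltas '[{"x": 0, "y": 0, "z": -0.5, "ax": 0, "ay": 0, "az": 0}, {"x": 0, "y": 0, "z": -1.0, "ax": 0, "ay": 0, "az": 0}, {"x": 0, "y": 0, "z": -1.5, "ax": 0, "ay": 0, "az": 0}, {"x": 0, "y": 0, "z": -2.5, "ax": 0, "ay": 0, "az": 0}, {"x": 0, "y": 0, "z": -2.5, "ax": 0, "ay": 0, "az": 0}, {"x": 0, "y": 0, "z": -2.0, "ax": 0, "ay": 0, "az": 0}, {"x": 2.0, "y": 0, "z": 0, "ax": 0, "ay": 0, "az": 0}, {"x": 3.0, "y": 0, "z": 0, "ax": 0, "ay": 0, "az": 0}, {"x": 3.0, "y": 0, "z": 0, "ax": 0, "ay": 0, "az": 0}, {"x": 3.0, "y": 0, "z": 0, "ax": 0, "ay": 0, "az": 0}, {"x": 3.0, "y": 0, "z": 0, "ax": 0, "ay": 0, "az": 0}, {"x": 0, "y": 0, "z": 0, "ax": 0, "ay": 0, "az": 0}]'

```text
clock: 14.23
tcp_pos: [0.4852, -0.0401, 0.1786]
tool_rot: [[-0.247, 0.969, -0.0], [0.969, 0.247, 0.002], [0.002, 0.0, -1.0]]
force: [0.5, -0.0, 0.5]
grip_width: 0.0699
```

```bash
python3 -c "
from to import *
to(.521,-.180,.091,103.95)
s=mean('scene',4);cv2.imwrite('pics/s5.png',s);cv2.imwrite('pics/g6.png',up(s,155,195,275,290,6))
t=mean('top',4);cv2.imwrite('pics/t5.png',t);cv2.imwrite('pics/g7.png',up(t,375,120,475,220,6))"
```

```text
t 14.2333 p [ 0.4852 -0.0401  0.1786] yaw 104.28 tilt [-0.0002  0.0016] -> shift cm [-14.46   0.02   8.73] az 0.0057 F [ 0.5 -0.   0.5] w 0.0699 q6 -28.0
```

View pics/g6.png

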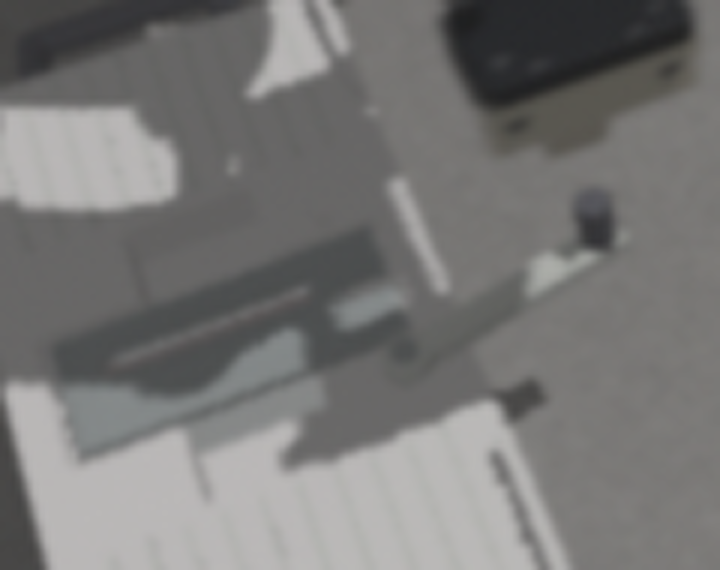

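View pics/g7.png

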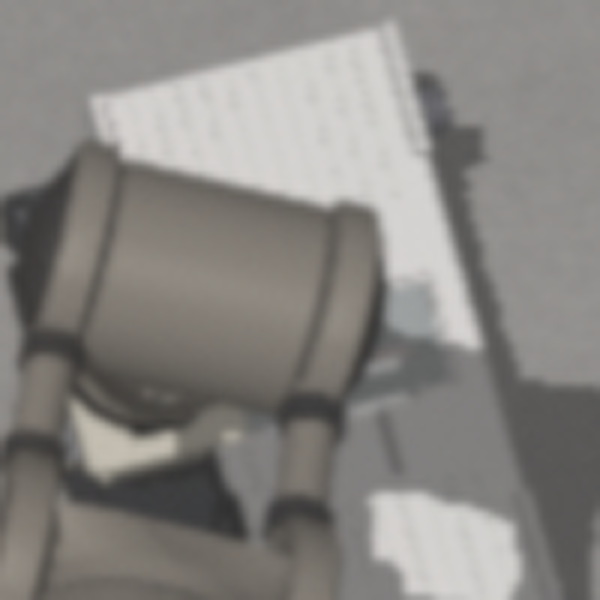

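```bash
python3 -c "
from to import *
c=np.array([520.9,-180.1]);a=np.radians(13.95);R=np.array([[np.cos(a),-np.sin(a)],[np.sin(a),np.cos(a)]])
h=c+R@[45,60]
s=cv2.imread('pics/s5.png');t=cv2.imread('pics/tm.png')
for n,img,b,z in(('scene',s,(246,222,262,240),.117),('top',t,(376,172,392,188),.129)):
    u=up(img,*b).astype(int).mean(2);m=(u<(75 if n=='scene' else 85)).astype(np.uint8);cc=biggest(m);M=cv2.moments(cc)
    uv=unup([[M['m10']/M['m00'],M['m01']/M['m00']]],*b[:2]);x0,y0,w,hh=cv2.boundingRect(cc)
    P=ray(n,uv,z)[0,:2]*1000;v=R.T@(P-h);print(n,u.min(),uv,w/8,hh/8,P.round(1),'r',np.hypot(*v).round(1),'ang',np.arctan2(-v[0],v[1]).round(3))
st,d=cams.grab_frame('scene');K=C['scene']['camera_matrix'];E=np.array(C['scene']['extrinsics'])
def zat(x,y):
    w=c+R@[x,y];q=proj('scene',np.r_[w/1000,.095])[0].round().astype(int);pt=d[q[1]-1:q[1]+2,q[0]-1:q[0]+2];zz=np.median(pt)
    uu=cv2.undistortPoints(q.astype(float).reshape(1,1,2),np.array(K),np.array(C['scene']['distortion'],float))[0,0]
    return ((E@np.r_[uu*zz,zz,1])[:3]*1000).round(1)
for q in[(15,-50),(15,-20),(15,10),(15,30),(15,55),(-22,-50),(-22,0),(-22,50),(60,-50),(-60,-50),(90,0),(-50,50)]: print(q,zat(*q))
print('hinge',h)
"
```

```text
scene 51.333333333333336 [[253.81725937 232.81389608]] 5.25 6.0 [517.7 -33.3] r 84.2 ang 0.152Traceback (most recent call last):
  File "<string>", line 7, in <module>
    u=up(img,*b).astype(int).mean(2);m=(u<(75 if n=='scene' else 85)).astype(np.uint8);cc=biggest(m);M=cv2.moments(cc)
                                                                                          ~~~~~~~^^^
  File "h.py", line 16, in biggest
    cs,_=cv2.findContours(m.astype(np.uint8),cv2.RETR_EXTERNAL,cv2.CHAIN_APPROX_NONE);return max(cs,key=cv2.contourArea)
                                                                                             ~~~^^^^^^^^^^^^^^^^^^^^^^^^
ValueError: max() iterable argument is empty
```

```bash
python3 -c "
from to import *
c=np.array([520.9,-180.1]);a=np.radians(13.95);R=np.array([[np.cos(a),-np.sin(a)],[np.sin(a),np.cos(a)]])
h=c+R@[45,60]
s=cv2.imread('pics/s5.png');t=cv2.imread('pics/tm.png')
for n,img,b,z in(('top',t,(376,172,392,190),.122),):
    u=up(img,*b).astype(int).mean(2);print(u.min(),u.max());m=(u<u.min()+28).astype(np.uint8);cc=biggest(m);M=cv2.moments(cc)
    uv=unup([[M['m10']/M['m00'],M['m01']/M['m00']]],*b[:2]);x0,y0,w,hh=cv2.boundingRect(cc)
    P=ray(n,uv,z)[0,:2]*1000;v=R.T@(P-h);print(n,u.min(),uv,w/8,hh/8,P.round(1),'r',np.hypot(*v).round(1),'ang',np.arctan2(-v[0],v[1]).round(3))
st,d=cams.grab_frame('scene');K=C['scene']['camera_matrix'];E=np.array(C['scene']['extrinsics'])
def zat(x,y):
    w=c+R@[x,y];q=proj('scene',np.r_[w/1000,.095])[0].round().astype(int);pt=d[q[1]-1:q[1]+2,q[0]-1:q[0]+2];zz=np.median(pt)
    uu=cv2.undistortPoints(q.astype(float).reshape(1,1,2),np.array(K),np.array(C['scene']['distortion'],float))[0,0]
    return (E@np.r_[uu*zz,zz,1])[2].round(4)*1000
for q in[(15,-50),(15,-20),(15,10),(15,30),(15,55),(-22,-50),(-22,0),(-22,50),(60,-50),(-60,-50),(90,0),(-50,50)]: print(q,zat(*q))
ang=.152
for A in(.152,1.571):
  k=h+R@[-88*np.sin(A),88*np.cos(A)];print(A,'knob',k,'tool yaw tangential', np.degrees(a+A))
"
```

```text
97.33333333333333 199.0
top 97.33333333333333 [[383.69816049 181.79356307]] 6.0 6.125 [509. -33.] r 88.2 ang 0.241
(15, -50) 94.3
(15, -20) 93.5
(15, 10) 93.60000000000001
(15, 30) 93.60000000000001
(15, 55) 93.39999999999999
(-22, -50) 94.60000000000001
(-22, 0) 93.89999999999999
(-22, 50) 94.60000000000001
(60, -50) 94.2
(-60, -50) 93.10000000000001
(90, 0) 93.89999999999999
(-50, 50) 99.9
0.152 knob [516.20671705 -29.81357713] tool yaw tangential 22.658958485988514
1.571 knob [ 464.70804061 -132.25323339] tool yaw tangential 103.96166961505233
```

```bash
python3 -c "
from to import *
c=np.array([520.9,-180.1]);a=np.radians(13.95);R=np.array([[np.cos(a),-np.sin(a)],[np.sin(a),np.cos(a)]])
h=c+R@[45,60];print('h',h)
for n,uv,z in(('scene',(253.7,230.9),.117),('scene',(253.6,228.2),.129)):
    P=ray(n,[uv],z)[0,:2]*1000;v=R.T@(P-h);print(P,np.hypot(*v),np.arctan2(-v[0],v[1]))
s=cv2.imread('pics/s5.png');u=up(s,235,215,270,245,16)
t=cv2.imread('pics/tm.png');w=up(t,370,165,410,195,14)
for A,col in((.15,(0,0,255)),(.23,(0,255,0))):
  k=h+R@[-88*np.sin(A),88*np.cos(A)];print(A,k)
  for z in(.103,.129):
    for n,im,o,f in(('scene',u,(235,215),16),('top',w,(370,165),14)):
        q=(proj(n,np.r_[k/1000,z])[0]-o+.5)*f-.5;cv2.circle(im,tuple(int(x) for x in q),3,col,-1)
u=cv2.resize(u,(560,480));w=cv2.resize(w,(560,420))
cv2.imwrite('pics/k1.png',u);cv2.imwrite('pics/k2.png',w)
to(h[0]/1000,h[1]/1000,.108,90)
"
```

```text
h [ 550.10828766 -111.02123385]
[511.98590352 -32.93634281] 86.89399508213701 0.21070355583044684
[513.3762271  -31.83859743] 87.2876519525921 0.19087147915579628
0.15 [516.36920006 -29.74593645]
0.23 [509.98201705 -32.70212758]
t 14.6833 p [ 0.4869 -0.045   0.1774] yaw 104.02 tilt [-0.0001 -0.0001] -> shift cm [-7.94  4.54  6.94] az 0.2448 F [ 0.2 -0.1 -1.1] w 0.0695 q6 -28.0
```

View pics/k1.png

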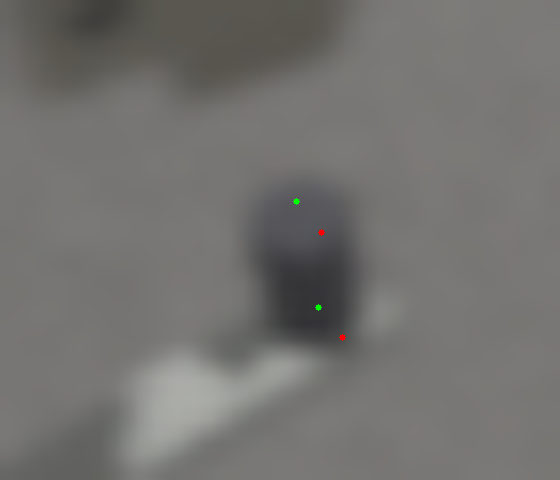

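View pics/k2.png

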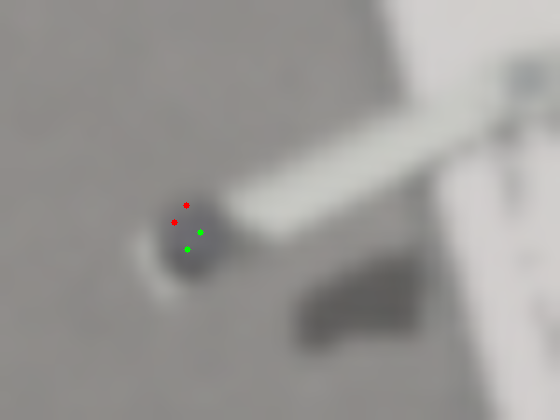

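The knob stands near (0.5115, -0.032), so the lever is at about 0.21 rad. I'll bring the gripper over it with the jaws across the lever.

carry_out --claw 60 --deltas '[{"x": 0.3, "y": 1.3, "z": 0, "ax": 0, "ay": 0, "az": 0}, {"x": 0.3, "y": 1.4, "z": 0, "ax": 0, "ay": 0, "az": 0}, {"x": 0, "y": 0, "z": 0, "ax": 0, "ay": 0, "az": -0.07}, {"x": 0, "y": 0, "z": 0, "ax": 0, "ay": 0, "az": -0.07}, {"x": 0, "y": 0, "z": 0, "ax": 0, "ay": 0, "az": -0.07}, {"x": 0, "y": 0, "z": 1.0, "ax": 0, "ay": 0, "az": 0}, {"x": 0, "y": 0, "z": 1.0, "ax": 0, "ay": 0, "az": 0}, {"x": 0, "y": 0, "z": 1.0, "ax": 0, "ay": 0, "az": 0}, {"x": 0, "y": 0, "z": 0, "ax": 0, "ay": 0, "az": 0}, {"x": 0, "y": 0, "z": 0, "ax": 0, "ay": 0, "az": 0}]'

```text
clock: 15.52
tcp_pos: [0.5108, -0.0318, 0.1464]
tool_rot: [[-0.439, 0.898, -0.002], [0.898, 0.439, 0.0], [0.001, -0.002, -1.0]]
force: [-0.1, -0.4, -0.1]
grip_width: 0.0555
```

```bash
python3 -c "
from to import *
to(.5115,-.032,.107,116)
s=mean('scene',2);cv2.imwrite('pics/g8.png',up(s,205,190,285,260,7))"
```

```text
t 15.5167 p [ 0.5108 -0.0318  0.1464] yaw 116.06 tilt [-0.0024  0.0004] -> shift cm [-0.06  0.06  3.94] az 0.0011 F [-0.1 -0.4 -0.1] w 0.0555 q6 -38.0
```

View pics/g8.png

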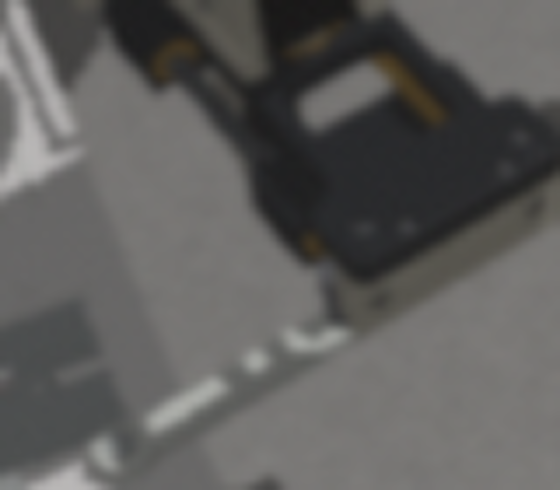

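carry_out --deltas '[{"x": 0, "y": 0, "z": 0.8, "ax": 0, "ay": 0, "az": 0}, {"x": 0, "y": 0, "z": 0.8, "ax": 0, "ay": 0, "az": 0}, {"x": 0, "y": 0, "z": 0.8, "ax": 0, "ay": 0, "az": 0}, {"x": 0, "y": 0, "z": 0.8, "ax": 0, "ay": 0, "az": 0}, {"x": 0, "y": 0, "z": 0.5, "ax": 0, "ay": 0, "az": 0}, {"x": 0, "y": 0, "z": 0.2, "ax": 0, "ay": 0, "az": 0}, {"x": 0, "y": 0, "z": 0, "ax": 0, "ay": 0, "az": 0}, {"x": 0, "y": 0, "z": 0, "ax": 0, "ay": 0, "az": 0}]'

```text
clock: 16.28
tcp_pos: [0.5116, -0.0318, 0.1085]
tool_rot: [[-0.44, 0.898, 0.0], [0.898, 0.44, -0.0], [-0.0, 0.0, -1.0]]
force: [0.0, 0.3, 0.3]
grip_width: 0.0551
```

carry_out --claw 5 --deltas '[{"x": 0, "y": 0, "z": 0, "ax": 0, "ay": 0, "az": 0}, {"x": 0, "y": 0, "z": 0, "ax": 0, "ay": 0, "az": 0}, {"x": 0, "y": 0, "z": 0, "ax": 0, "ay": 0, "az": 0}, {"x": 0, "y": 0, "z": 0, "ax": 0, "ay": 0, "az": 0}, {"x": 0, "y": 0, "z": 0, "ax": 0, "ay": 0, "az": 0}, {"x": 0, "y": 0, "z": 0, "ax": 0, "ay": 0, "az": 0}, {"x": 0, "y": 0, "z": 0, "ax": 0, "ay": 0, "az": 0}, {"x": 0, "y": 0, "z": 0, "ax": 0, "ay": 0, "az": 0}]'

```text
clock: 16.95
tcp_pos: [0.5114, -0.0318, 0.1085]
tool_rot: [[-0.44, 0.898, -0.0], [0.898, 0.44, -0.0], [-0.0, -0.0, -1.0]]
force: [-0.0, -0.0, 1.0]
grip_width: 0.0141
```

Gripped the knob; the position agrees with radius 88.1 mm at 0.21 rad. I'll swing the lever along its arc.

carry_out --deltas '[{"x": 0, "y": -0.44, "z": 0, "ax": 0, "ay": 0, "az": -0.05}, {"x": -0.04, "y": -0.88, "z": 0, "ax": 0, "ay": 0, "az": -0.1}, {"x": -0.04, "y": -0.88, "z": 0, "ax": 0, "ay": 0, "az": -0.1}, {"x": -0.04, "y": -0.88, "z": 0, "ax": 0, "ay": 0, "az": -0.1}, {"x": -0.05, "y": -0.88, "z": 0, "ax": 0, "ay": 0, "az": -0.1}, {"x": -0.04, "y": -0.88, "z": 0, "ax": 0, "ay": 0, "az": -0.1}, {"x": -0.05, "y": -0.88, "z": 0, "ax": 0, "ay": 0, "az": -0.1}, {"x": 0, "y": 0, "z": 0, "ax": 0, "ay": 0, "az": 0}]'

```text
clock: 17.62
tcp_pos: [0.471, -0.0721, 0.1086]
tool_rot: [[-0.895, 0.446, -0.0], [0.446, 0.895, -0.0], [-0.0, -0.0, -1.0]]
force: [-0.3, -0.3, -0.0]
grip_width: 0.0142
```

```bash
cat > lev.py <<'E'
from to import *
def lev():
    s=env.state();p=s['tcp_pos']*1000;v=p[:2]-[550.1,-111.0];print('r',np.hypot(*v).round(1),'lever',(np.arctan2(v[1],v[0])%(2*np.pi)-np.radians(103.95)).round(3));to(.4647,-.1322,.108,194)
E
python3 -c "
from lev import *
lev()"
```

```text
r 88.1 lever 0.87
t 17.6167 p [ 0.471  -0.0721  0.1086] yaw 153.53 tilt [-0.0001 -0.0004] -> shift cm [-2.11 -5.66  0.06] az -0.7063 F [-0.3 -0.3 -0. ] w 0.0142 q6 -81.0
```

carry_out --deltas '[{"x": -0.04, "y": -0.88, "z": 0, "ax": 0, "ay": 0, "az": -0.1}, {"x": -0.05, "y": -0.88, "z": 0, "ax": 0, "ay": 0, "az": -0.1}, {"x": -0.04, "y": -0.88, "z": 0, "ax": 0, "ay": 0, "az": -0.1}, {"x": -0.04, "y": -0.88, "z": 0, "ax": 0, "ay": 0, "az": -0.1}, {"x": -0.05, "y": -0.88, "z": 0, "ax": 0, "ay": 0, "az": -0.1}, {"x": -0.02, "y": -0.7, "z": 0, "ax": 0, "ay": 0, "az": -0.08}, {"x": -0.01, "y": -0.35, "z": 0, "ax": 0, "ay": 0, "az": -0.04}, {"x": 0, "y": 0, "z": 0, "ax": 0, "ay": 0, "az": 0}, {"x": 0, "y": 0, "z": 0, "ax": 0, "ay": 0, "az": 0}]'

```text
clock: 18.37
tcp_pos: [0.4631, -0.1244, 0.1085]
tool_rot: [[-0.989, -0.151, -0.0], [-0.151, 0.989, -0.001], [0.0, -0.001, -1.0]]
force: [-0.4, -1.3, 0.3]
grip_width: 0.014
```

```bash
python3 -c "
from lev import *
lev()"
```

```text
r 88.0 lever 1.48
t 18.3667 p [ 0.4631 -0.1244  0.1085] yaw -171.31 tilt [-0.0001 -0.0006] -> shift cm [-0.04 -0.79  0.05] az -6.3758 F [-0.4 -1.3  0.3] w 0.014 q6 -123.0
```

carry_out --deltas '[{"x": 0, "y": -0.2, "z": 0, "ax": 0, "ay": 0, "az": -0.023}, {"x": -0.01, "y": -0.2, "z": 0, "ax": 0, "ay": 0, "az": -0.023}, {"x": 0, "y": -0.2, "z": 0, "ax": 0, "ay": 0, "az": -0.023}, {"x": -0.01, "y": -0.2, "z": 0, "ax": 0, "ay": 0, "az": -0.023}, {"x": 0, "y": 0, "z": 0, "ax": 0, "ay": 0, "az": 0}, {"x": 0, "y": 0, "z": 0, "ax": 0, "ay": 0, "az": 0}, {"x": 0, "y": 0, "z": 0, "ax": 0, "ay": 0, "az": 0}]'

```text
clock: 18.95
tcp_pos: [0.4647, -0.1318, 0.1085]
tool_rot: [[-0.97, -0.243, -0.0], [-0.243, 0.97, 0.0], [0.0, 0.0, -1.0]]
force: [-2.1, 0.2, 2.8]
grip_width: 0.0139
```

carry_out --deltas '[{"x": 0, "y": -0.1, "z": 0, "ax": 0, "ay": 0, "az": 0}, {"x": 0, "y": -0.1, "z": 0, "ax": 0, "ay": 0, "az": 0}, {"x": 0, "y": 0, "z": 0, "ax": 0, "ay": 0, "az": 0}, {"x": 0, "y": 0, "z": 0, "ax": 0, "ay": 0, "az": 0}]'

```text
clock: 19.28
tcp_pos: [0.4647, -0.1321, 0.1084]
tool_rot: [[-0.97, -0.244, -0.001], [-0.244, 0.97, 0.003], [0.001, 0.003, -1.0]]
force: [-1.6, 8.7, 4.7]
grip_width: 0.0142
```

```bash
python3 -c "
from lev import *
lev()"
```

```text
r 88.0 lever 1.57
t 19.2833 p [ 0.4647 -0.1321  0.1084] yaw -165.9 tilt [-0.0013  0.0032] -> shift cm [ 0.   -0.01  0.04] az -6.2815 F [-1.6  8.7  4.7] w 0.0142 q6 -129.0
```

The lever is at its stop: 1.57 rad with a 9 N reaction. I'll release and retreat.

carry_out --claw 50 --deltas '[{"x": 0, "y": 0, "z": 0, "ax": 0, "ay": 0, "az": 0}, {"x": 0, "y": 0, "z": 0, "ax": 0, "ay": 0, "az": 0}, {"x": 0, "y": 0, "z": 0, "ax": 0, "ay": 0, "az": 0}, {"x": 0, "y": 0, "z": 0, "ax": 0, "ay": 0, "az": 0}, {"x": 0, "y": 0, "z": 0, "ax": 0, "ay": 0, "az": 0}, {"x": 0, "y": 0, "z": 0, "ax": 0, "ay": 0, "az": 0}]'

```text
clock: 19.78
tcp_pos: [0.4653, -0.1343, 0.1085]
tool_rot: [[-0.97, -0.244, 0.0], [-0.244, 0.97, -0.0], [-0.0, -0.0, -1.0]]
force: [0.0, 0.0, 0.1]
grip_width: 0.045
```

carry_out --deltas '[{"x": 0, "y": 0, "z": -0.5, "ax": 0, "ay": 0, "az": 0}, {"x": 0, "y": 0, "z": -1.0, "ax": 0, "ay": 0, "az": 0}, {"x": 0, "y": 0, "z": -2.0, "ax": 0, "ay": 0, "az": 0}, {"x": 0, "y": 0, "z": -2.5, "ax": 0, "ay": 0, "az": 0}, {"x": 0, "y": 0, "z": -2.5, "ax": 0, "ay": 0, "az": 0}, {"x": 0, "y": 2.0, "z": -1.0, "ax": 0, "ay": 0, "az": 0}, {"x": 0, "y": 3.0, "z": 0, "ax": 0, "ay": 0, "az": 0}, {"x": 0, "y": 3.0, "z": 0, "ax": 0, "ay": 0, "az": 0}, {"x": 0, "y": 3.0, "z": 0, "ax": 0, "ay": 0, "az": 0}, {"x": 0, "y": 3.0, "z": 0, "ax": 0, "ay": 0, "az": 0}, {"x": 0, "y": 3.0, "z": 0, "ax": 0, "ay": 0, "az": 0}, {"x": 0, "y": 3.0, "z": 0, "ax": 0, "ay": 0, "az": 0}]'

```text
clock: 20.78
tcp_pos: [0.4158, 0.0611, 0.204]
tool_rot: [[-0.97, -0.244, 0.001], [-0.244, 0.97, -0.0], [-0.001, -0.0, -1.0]]
force: [0.5, -0.3, -0.2]
grip_width: 0.046
```

carry_out --deltas '[{"x": 0, "y": 2.0, "z": 0, "ax": 0, "ay": 0, "az": 0}, {"x": 0, "y": 1.0, "z": 0, "ax": 0, "ay": 0, "az": 0}, {"x": 0, "y": 0, "z": 0, "ax": 0, "ay": 0, "az": 0}, {"x": 0, "y": 0, "z": 0, "ax": 0, "ay": 0, "az": 0}]'

```text
clock: 21.12
tcp_pos: [0.4093, 0.0887, 0.2037]
tool_rot: [[-0.969, -0.246, 0.001], [-0.246, 0.969, -0.001], [-0.0, -0.001, -1.0]]
force: [0.6, -1.3, -0.4]
grip_width: 0.0457
```

```bash
python3 -c "
from lev import *
lev()
s=mean('scene',4);cv2.imwrite('pics/s9.png',s);cv2.imwrite('pics/g9.png',up(s,135,185,270,285,5))
cv2.imwrite('pics/g9b.png',s)
t=mean('top',3);cv2.imwrite('pics/g9t.png',t);cv2.imwrite('pics/g9c.png',up(t,380,115,480,235,5))"
```

```text
r 244.3 lever 0.371
t 21.1167 p [0.4093 0.0887 0.2037] yaw -165.77 tilt [ 0.0007 -0.0006] -> shift cm [  0.06 -22.76   9.59] az -6.2791 F [ 0.6 -1.3 -0.4] w 0.0457 q6 -102.0
```

View pics/g9.png

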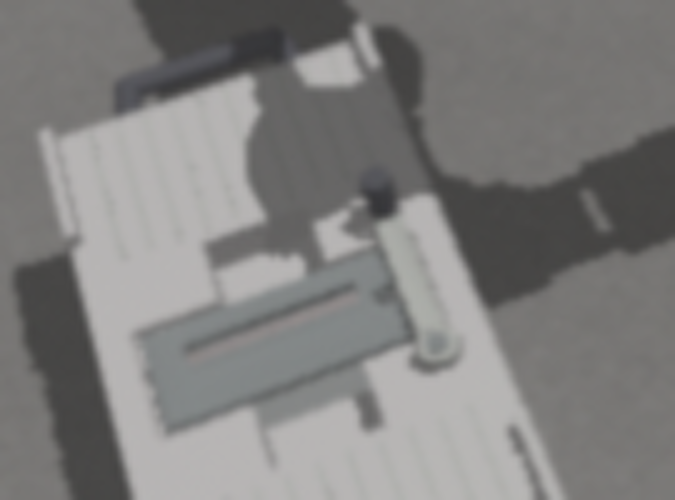

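View pics/g9c.png

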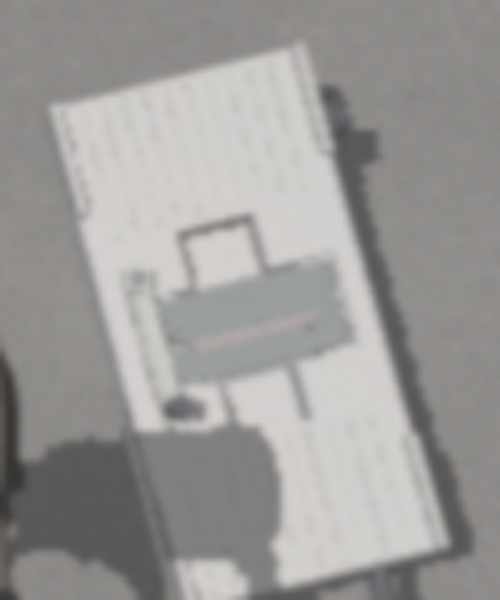

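View pics/g9b.png

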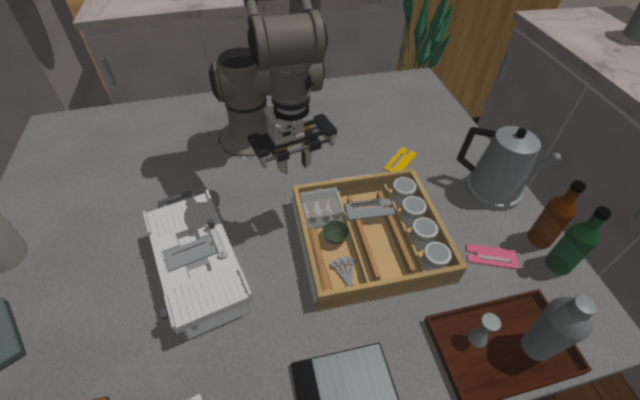

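The blade lies in the bed with the lever over its slot end; the knob is at about (210,223) in the scene view. The drawer looks unchanged. One last numeric check, then I hand in.

```bash
python3 -c "
from lev import *
c=np.array([520.9,-180.1]);a=np.radians(13.95);R=np.array([[np.cos(a),-np.sin(a)],[np.sin(a),np.cos(a)]])
h=c+R@[45,60]
k=h+R@[-88,0]
print('pred knob mid scene',proj('scene',np.r_[k/1000,.117]))
img=cv2.imread('pics/s9.png')
b=(203,215,220,232);u=up(img,*b).mean(2);m=u<80;cc=biggest(m);x,y,w,hh=cv2.boundingRect(cc);print('obs',unup([[x+w/2,y+hh/2]],*b[:2]),w/8,hh/8)
_,d=cams.grab_frame('scene');K=np.array(C['scene']['camera_matrix']);E=np.array(C['scene']['extrinsics']);D=np.array(C['scene']['distortion'],float)
def zat(x,y):
    w=c+R@[x,y];q=proj('scene',np.r_[w/1000,.095])[0].round().astype(int);zz=np.median(d[q[1]-1:q[1]+2,q[0]-1:q[0]+2]);uu=cv2.undistortPoints(q.astype(float).reshape(1,1,2),K,D)[0,0];return round((E@np.r_[uu*zz,zz,1])[2]*1000,1)
print([zat(*q) for q in[(18,-55),(18,0),(18,40),(-22,-55),(-22,0),(-22,30)]],'deck',[zat(*q) for q in[(60,-50),(-60,-50),(90,0)]])
b=(160,225,222,275);u=up(img,*b).astype(int);m=((u.mean(2)<140)&(u.mean(2)>95)).astype(np.uint8);m=cv2.morphologyEx(m,cv2.MORPH_OPEN,np.ones((25,25)));P=ray('scene',unup(biggest(m),*b[:2]),.095);print(rect(P))
"
```

```text
pred knob mid scene [[210.63867606 222.64540856]]
obs [[210.3125 224.5625]] 6.75 7.0
[np.float64(92.6), np.float64(93.9), np.float64(93.5), np.float64(93.4), np.float64(94.4), np.float64(94.4)] deck [np.float64(94.4), np.float64(94.5), np.float64(94.4)]
((508.92718505859375, -182.72174072265625), (130.486328125, 131.80613708496094), 79.12415313720703)
```

```bash
python3 -c "
from cell import env
print(env.finish_job(), env.state()['clock'])"
```

```text
the job is handed in; nothing more can be done
the job is handed in; nothing more can be done
```

The plain slicing blade is in the slicer's bed and locked, and the job is handed in at about 21.5 s of the 54 s allowed. I took the far blade in the drawer and set it over the pin. I lowered it until it touched at its seated height, with about 6 N, and then let go. I gripped the lever by its knob and swung it from about 0.21 rad to its stop at 1.57 rad, where it pushed back with about 9 N. Then I released it and backed clear.

**Last checks:**
- **Blade height:** the depth readings put the blade at 92.6–94.4 mm and the deck at about 94.4 mm, so it is flush to within the camera's noise. The pictures show the slot end under the lever.
- **Knob position:** after release the knob was seen within 2 pixels of where it should be when locked. The detected blob covered only part of the knob.
- **Drawer:** by eye, the comb blade and everything else are where they were, and the robot touches nothing.
- **Failed check:** an outline fit of the seated blade gave no usable result because the mask took in shadows and the scoops. The blade's fit across the bed therefore rests on the height, the free lowering over the pin and the pictures.

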